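# Fetch a paraffin block from the file drawer behind the specimen jars

## Robot

A 6-joint arm with a two-finger parallel gripper is mounted at the origin on a cart in front of the work surface, level with it; the furniture and walls round the work are solid. World frame = base frame: x ahead of the robot, y to its left, z up, the work surface at z = 0. Lengths are in mm, angles in rad, forces in N, time in s.
With the tool pointing down it reaches from about 350 to 950 mm from the base axis. Payload 17.4 kg.
Tool frame: the origin (TCP) lies between the finger pads; the fingertips stand 8 mm ahead of it and the grasp point (between the pads) lies 11 mm behind it; z points along the fingers, y is the line along which they close (so a half turn about z gives the same grasp; the last joint's range is limited). The gripper opens to 93 mm and grips with 3 to 60 N. Pads are 15 mm wide; open, the fingers measure 128 mm over their backs; the gripper's body (75 mm by 188 mm) begins 65 mm behind the grasp point.
Start: joints at [1.151, 0.116, 1.442, -0, 1.584, -0.038], TCP at [251.507, 626.4, 226.646] pointing down, gripper open.
Joint ranges: [-2.83, 2.83], [-0.83, 2.19], [0.07, 2.5], [-1.14, 4.28], [0.01, 3], [-2.97, 2.97]. Speed limits (rad/s): [1.89, 1.89, 2.22, 3.14, 3.14, 3.14].

## Interface

Orientations are given as a unit quaternion [w, x, y, z].
In Python, from plant import robot gives the robot as it stands.
- The arm moves only by the tool arm_command, never from a script. Its argument "commands" is a list of rows, each a list of 4 numbers: the shift along the tool's x, y, z in m, then the turn about the tool's z in rad. A call has 1 to 5 rows; each row is the pose to reach, as a shift and turn from the pose commanded when the call began, along the tool's axes at that moment; what a row does not reach only later rows make up. A row lasts 1/12 s, in which the tool goes at most 41.7 mm and 7.16 degrees, less where a joint would pass 70% of its speed; a pose out of reach is approached as far as the arm can. A call with a gripper value outside its range is refused whole. "grip" is the opening, from 0 (shut) to 1 (fully open), set as the call begins (left out, the last holds). The fingers move at their own pace and stop on an object; "squeeze" is the grip in N (left out, the last holds). Time passes only in rows, so rows that repeat a pose let the fingers close. It gives the time, the measured TCP pose, the force, the opening and the grip force at its end, in the units of the state.
- robot.get_state(): the state, without advancing time (a new reading comes with each control period).
- robot.read_camera(name): name is "side" or "top" or "wrist"; returns a dict with "image" (420x560x3 uint8, red, green, blue), "range_z" (420x560 float32, mm along the optical axis (not along the pixel's ray), 0 where there is no reading), "camera_matrix" (3x3 intrinsics, pixels), "eye" and "rotation" of the camera in the world. Camera axes: x right, y down, z forward; pixel columns grow to the right and rows downward; lengths in mm; the calibration is good to about 2 mm. The wrist camera is an equidistant fisheye: a pixel r from the principal point sees the ray r / f radians off the axis. A picture is of the moment at which its call begins.
- robot.sign_off(): hands the job in; it is judged then, once.
The state is a dict: "time_s": time; "qpos": joint angles; "dq": joint speeds; "tau": joint torques, N m; "tool_pos": TCP position; "eef_rot": TCP orientation; "ft_force": force on the tool from outside, world axes, zero at the start; "moment": the same for the moment, N m; "finger_gap": finger opening in mm; "finger_force": force on a finger pad.
Only numpy, scipy, OpenCV 4.12 (cv2) and the standard library are available. Lean on these libraries where they do the work, as an engineer would, in place of code of your own. Each camera call takes 0.05 s, during which the arm holds its last target. There are 200 camera calls.

## Task

The two specimen jars stand in front of the drawer of the white block file, so first clear both of them into the steel spill tray, then pull the drawer open and lay the pink wax block, wax side up, on the broad flat part of the white cold pack, leaving the plain white cassette in the drawer. Push the drawer fully shut while the jars still wait in the tray, and last put each jar back upright and fully seated in its own holder: the orange-capped jar in the orange holder, the smaller white-capped jar in the small blue one. Never tip a jar over.

Things in the scene. Friction and masses are not known exactly. Their poses are not given: they have to be found in the camera images.
- orange_jar: Specimen jar with orange screw cap: upright cylinder, 58 mm body, cap 60 mm across at the top 12 mm, 62 mm tall. Origin: centre of its underside, z up along its axis. Starts seated in the orange holder. About 0.12 kg.
- white_jar: Smaller specimen jar, white with white cap: upright cylinder, 48 mm body, cap 50 mm across at the top 10 mm, 55 mm tall. Origin: centre of its underside, z up along its axis. Starts seated in the blue holder. About 0.09 kg.
- orange_holder: Orange saucer fixed on the desk in front of the drawer: 73 mm across, rim 10 mm high, floor 3 mm thick, inside 65 mm across at the floor, 67 at the rim. Origin: centre of its underside. The two holders stand side by side, centres 94 mm apart, 80 mm before the drawer's front; which is left varies. The open drawer passes 5 mm above them.
- blue_holder: Blue saucer like the orange one but smaller, fixed on the desk: 63 mm across, rim 10 mm high, floor 3 mm thick, inside 55 mm across at the floor and 57 mm at the rim. Origin: centre of its underside, on the desk.
- spill_tray: Fixed stainless steel spill tray, 190 x 116 mm outside, walls 2 mm thick and 16 mm high, floor 2 mm thick. Origin: centre of its underside, on the desk; x along its 190 mm length, y across. Room for both jars, for example 43 mm to either side of the origin along x.
- cold_pack: White moulded cold pack fixed on the desk, 134 x 172 x 33 mm; its top is 32 mm above the desk. Origin: centre of its underside; x along its 134 mm width, y along its 172 mm length, recess and screw cap at the -y end. The broad flat part spans x -60 to 60 mm and y 0 to 80 mm; the block's middle goes near x 0, y 35 mm.
- wax_block: Pink embedding cassette (28 x 41 x 5 mm) with a white wax block on it (24 x 29 x 7 mm), 0.02 kg. Origin: centre of its underside; x along the 28 mm, y along the 41 mm, z up (wax side). Lies loose on the drawer's floor, 18 mm above the desk, under the clear top, about 57 mm behind the drawer's front, its x about along the drawer's travel; left or right of the middle rib varies.
- white_cassette: Plain flat white cassette, 28 x 41 x 5 mm, loose in the other bay of the same drawer. Origin: centre of its underside, z up. It stays in the drawer.
- drawer (a joint): Drawer of the block file (white cabinet with clear top, fixed, 144 mm wide, 140 deep, up to 75 high). 0 is shut, grows as it slides out, 0.105 m fully open; takes about 2 N, stays where left. Inside 126 mm wide, 129 deep; floor 18 mm, side walls 39 mm, front panel 67 mm above the desk; low rib down the middle.
- drawer_knob (a point): Middle of the head of the drawer's round metal pull knob; moves with the drawer. Head 22 mm across, 18 mm long, axis along the travel, 40 mm above the desk, 21 mm before the drawer's front. Its x axis points into the cabinet (the drawer opens along -x), y to the side, z up. Pinch it from above across y.
Mind the look-alikes: they are no part of the job. Several things have the shape of the orange_holder; the one meant has the colours described above.

How it is judged:
By the outcome, as a careful person would: the job done as asked, in the order asked, and still so for the second after the job is handed in, with the robot touching nothing.
It also fails if it takes over 131 s, if anything falls off the work surface, if the arm or the gripper's body presses on something with over 40 N, if the wrist force passes 120 N, or if a joint passes its speed limit or range.

## Working session

There is one attempt and no reset: what is moved stays moved. The work goes in short steps, Python scripts to look and compute and a tool call to move; the robot and the scene stay as the last step left them, time stands still between calls to the robot, and variables do not carry over. Pictures are saved under pics/ and viewed, at most 14 in all, crops included, and the job is handed in when it is done.

Besides the shell and the picture viewer there is one more tool, called after "Request:" by a JSON object that holds its "fn" and its "kwargs", one argument or row to a line. arm_command: Moves the arm, as the interface text tells. Its arguments: {"type":"object","properties":{"commands":{"type":"array","items":{"type":"array","items":{"type":"number"}}},"grip":{"type":"number"},"squeeze":{"type":"number"}},"required":["commands"]}

```bash
mkdir -p pics; cat > h.py <<'E'
import numpy as np,cv2
from plant import robot
def cam(n):
    c=robot.read_camera(n); c['image']=np.asarray(c['image']); return c
def save(im,f): cv2.imwrite('pics/'+f,cv2.cvtColor(np.ascontiguousarray(im),cv2.COLOR_RGB2BGR))
def pts(c):
    K=np.array(c['camera_matrix']);z=np.asarray(c['range_z']);v,u=np.mgrid[:z.shape[0],:z.shape[1]]
    p=np.stack([(u-K[0,2])/K[0,0]*z,(v-K[1,2])/K[1,1]*z,z],-1)
    P=p@np.array(c['rotation']).T+np.array(c['eye']); P[z==0]=np.nan; return P
def ray(c,u,v,h):
    K=np.array(c['camera_matrix']);d=np.array(c['rotation'])@[(u-K[0,2])/K[0,0],(v-K[1,2])/K[1,1],1];e=np.array(c['eye'])
    return e+d*(h-e[2])/d[2]
E
python3 - <<'E'
from h import *
import pickle
a={n:cam(n) for n in('top','side','wrist')}
pickle.dump(a,open('a.pkl','wb'))
for n in a: save(a[n]['image'],n+'0.png'); print(n,np.array(a[n]['eye']).round(1),np.array(a[n]['rotation']).round(3).tolist(),np.array(a[n]['camera_matrix']).round(1).tolist())
print(robot.get_state())
E
```

```text
top [ 421.   -85.9 1085.8] [0.037, -0.698, 0.714, -0.041] [[514.4, 0.0, 291.1], [0.0, 514.4, 214.2], [0.0, 0.0, 1.0]]
side [ 559.7 -816.9  502.1] [-0.488, 0.873, 0.022, -0.004] [[397.6, 0.0, 283.3], [0.0, 397.6, 208.1], [0.0, 0.0, 1.0]]
wrist [190.8 650.1 383.4] [0.099, 0.823, 0.556, 0.066] [[325.2, 0.0, 277.8], [0.0, 325.2, 207.8], [0.0, 0.0, 1.0]]
{'time_s': 0.15, 'qpos': array([ 1.15120734e+00,  1.16340043e-01,  1.44207510e+00, -3.83580133e-05,
        1.58400893e+00, -3.78268022e-02]), 'dq': array([ 0.0002051 , -0.00077669, -0.00096578, -0.00027482, -0.00099915,
       -0.00046474]), 'tau': array([ 1.25798244e-03, -7.21774149e+01, -6.22944546e+01,  7.79753993e-02,
        2.26499053e-02, -1.06389155e-04]), 'tool_pos': array([251.45321914, 626.26239542, 226.12167633]), 'eef_rot': array([-7.55713421e-05,  1.89724283e-01,  9.81837320e-01, -4.09232610e-04]), 'ft_force': array([1.03171993, 0.20547306, 0.68447232]), 'moment': array([ 0.0416112 , -0.02238684,  0.02356154]), 'finger_force': 0.0, 'finger_gap': 92.75499170980038}
```

```bash
python3 -c "
import cv2,numpy as np
a=[cv2.imread('pics/%s0.png'%n) for n in('top','side')]
print(a[0].shape)"; ls
```

```text
(420, 560, 3)
a.pkl
h.py
pics
```

View pics/top0.png

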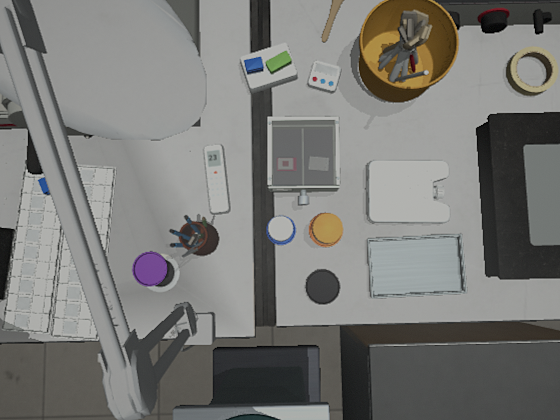

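View pics/side0.png

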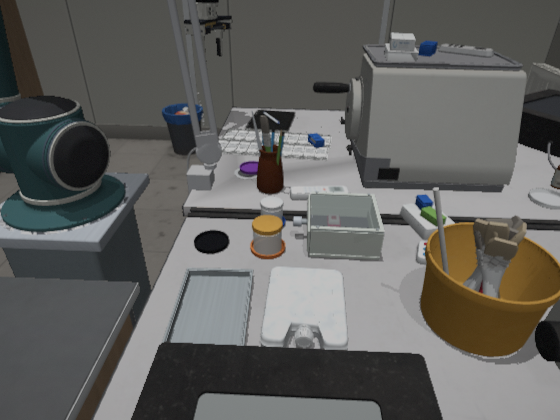

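Top view: cabinet at (268–340,117–190), knob (304,199), pink block in left bay (286,163), white cassette (318,163). Orange jar is at (326,229), white jar in the blue ring at (280,229), tray (416,265), cold pack (408,191) with its cap at the right. The side view agrees. Holder candidates are the orange ring round the orange jar (326,229), the black disc (322,286) and the purple disc (150,268). Only the first is orange and stands before the drawer.

```bash
python3 - <<'E'
s=open('h.py').read()
s=s.replace("from plant","from scipy.spatial.transform import Rotation as Ro\nfrom plant").replace("c['image']=np.asarray(c['image']); return c","c['image']=np.asarray(c['image']); c['rotation']=Rm(c['rotation']); return c").replace("def cam","def Rm(q): return Ro.from_quat(np.array(q)[[1,2,3,0]]).as_matrix()\ndef cam")
open('h.py','w').write(s)
E
python3 - <<'E'
from h import *
import pickle
a=pickle.load(open('a.pkl','rb'));c=a['top'];c['rotation']=Rm(c['rotation'])
s=a['side'];s['rotation']=Rm(s['rotation'])
P=pts(c);im=c['image'];hsv=cv2.cvtColor(im,cv2.COLOR_RGB2HSV)
def show(n,m,box,h=None):
    M=np.zeros(m.shape,np.uint8);x0,y0,x1,y1=box;M[y0:y1,x0:x1]=m[y0:y1,x0:x1]*255
    n_,l,st,ce=cv2.connectedComponentsWithStats(M);k=1+st[1:,4].argmax();M=(l==k).astype(np.uint8)
    cn=max(cv2.findContours(M,0,2)[0],key=cv2.contourArea);r=cv2.minAreaRect(cn);q=P[M>0]
    print(n,'area',M.sum(),'px',np.round(r[0],1),'z',np.nanpercentile(q[:,2],[5,50,95]).round(1),'medXY',np.nanmedian(q[:,:2],0).round(1))
    hh=h if h is not None else np.nanmedian(q[:,2])
    b=np.array([ray(c,*p,hh)[:2] for p in cv2.boxPoints(r)]);e=np.array([b[1]-b[0],b[2]-b[1]])
    print('   centre',b.mean(0).round(1),'size',np.linalg.norm(e,axis=1).round(1),'ang',np.degrees(np.arctan2(e[:,1],e[:,0])).round(2))
Z=P[...,2]
H,S,V=hsv[...,0],hsv[...,1],hsv[...,2]
show('ojarcap',(Z>55)&(Z<70),(308,205,350,250)); show('wjarcap',(Z>48)&(Z<65),(262,210,300,250))
show('tray',(Z>-8)&(np.abs(Z-16)<6),(360,228,475,305),16)
show('pack',(Z>22)&(Z<45),(360,150,460,230),32)
show('cab',(Z>55)&(Z<90),(258,105,350,190),75)
show('knob',(Z>25)&(Z<60),(294,190,316,207),51)
show('pink',((H>160)|(H<8))&(S>25),(272,150,300,176),23)
print('table z',np.nanmedian(Z[300:320,330:380]))
for u,v in[(304,198),(304,188),(270,190),(339,190),(268,118),(318,163)]: print(u,v,P[v,u].round(1),hsv[v,u])
# tall things near the work
q=P[(Z>90)&(P[...,0]>200)&(P[...,0]<900)&(P[...,1]>-600)&(P[...,1]<300)]
g=np.round(q/100)*100
for k,n in zip(*np.unique(g,axis=0,return_counts=True)):
    if n>60: print(k,n,end=';')
big=cv2.resize(im[100:310,250:480],None,fx=3.4,fy=2.8,interpolation=2)[:590,:790];save(big,'crop1.png')
E
```

```text
ojarcap area 702 px [327.6 228.1] z [63.1 66.3 69. ] medXY [ 504.7 -165.1]
   centre [ 504.7 -165.1] size [60.  59.6] ang [ -35.08 -125.3 ]
wjarcap area 490 px [280.5 228. ] z [56.  59.2 62.5] medXY [507.3 -70.8]
   centre [507.5 -71.3] size [48.4 49.5] ang [ -64.56 -154.85]
tray area 936 px [417.2 265.8] z [12.6 17.8 21. ] medXY [ 421.7 -364.1]
   centre [ 426.5 -352.3] size [202.1 124.3] ang [-88.21 179.65]
pack area 4782 px [408.  191.5] z [28.1 32.3 35.7] medXY [ 579.8 -332.8]
   centre [ 580.1 -336.8] size [171.4 132.2] ang [-91.26 176.74]
cab area 5149 px [303.5 153. ] z [68.4 72.6 76.6] medXY [ 657.1 -119.7]
   centre [ 656.4 -120.8] size [147.  143.4] ang [ -1.03 -91.24]
knob area 159 px [304.5 197.5] z [28.6 47.9 53.6] medXY [ 570.3 -119.9]
   centre [ 569.2 -121.2] size [42.7 30.8] ang [-91.28 178.39]
pink area 82 px [286.5 163.5] z [69.9 72.6 75.5] medXY [ 632.3 -100.2]
   centre [646.2 -86.2] size [40.  27.8] ang [-91.26 178.62]
table z 1.3551304987585127
304 198 [ 567.7 -120.1   54.1] [ 75   9 178]
304 188 [ 586.3 -120.2   65.8] [45 20 77]
270 190 [587.3 -51.2  43.6] [54
[... 383 characters left out ...]
100. 600.] 1912;[ 500. -600.  100.] 1153;[ 500. -500.  100.] 1700;[500. 100. 100.] 485;[500. 100. 200.] 184;[500. 100. 500.] 670;[500. 100. 600.] 3011;[ 600. -600.  100.] 1055;[ 600. -500.  100.] 1653;[600.   0. 500.] 2540;[600.   0. 600.] 612;[600. 100. 500.] 2503;[600. 100. 600.] 6134;[600. 200. 500.] 495;[600. 200. 600.] 3837;[ 700. -600.  100.] 902;[ 700. -500.  100.] 1174;[700.   0. 500.] 1253;[700.   0. 600.] 494;[700. 100. 500.] 119;[700. 100. 600.] 5612;[700. 200. 600.] 2370;[ 800. -400.  100.] 292;[ 800. -300.  100.] 485;[ 800. -300.  200.] 423;[ 800. -200.  100.] 87;[ 900. -600.  100.] 77;[ 900. -400.  100.] 296;[ 900. -300.  100.] 97;[ 900. -300.  200.] 599;[ 900. -200.  100.] 99;
```

View pics/crop1.png

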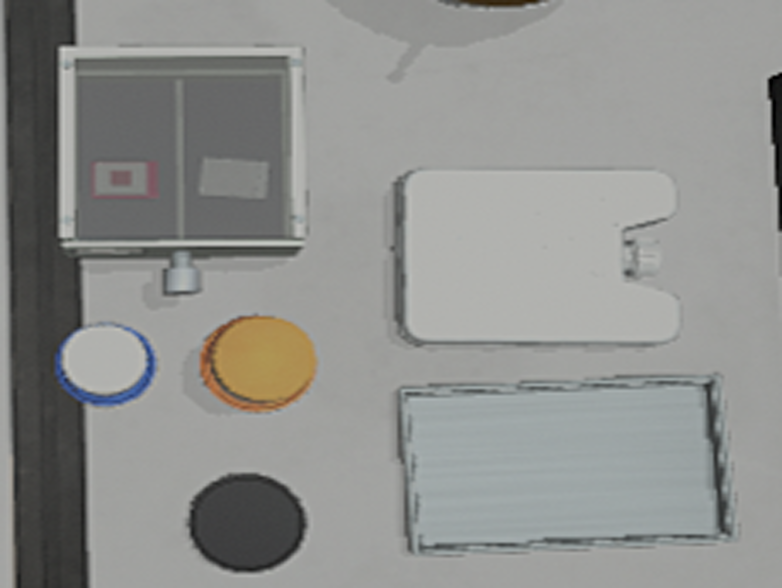

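Crop confirms the orange-rimmed holder under the orange jar, the blue one under the white jar, and the wax block (pink, white wax on top) in the left bay. A lamp overhangs between the arm and the work, so I'll map it before swinging.

```bash
python3 - <<'E'
from h import *
import pickle
a=pickle.load(open('a.pkl','rb'))
Q=[]
for n in('top','side'):
    c=a[n];c['rotation']=Rm(c['rotation']);Q.append(pts(c).reshape(-1,3))
save(cv2.resize(a['wrist']['image'],(784,588)),'w0.png')
for n,q in zip(('top','side'),Q):
    q=q[np.isfinite(q).all(1)]
    q=q[(q[:,2]>60)&(np.hypot(q[:,0],q[:,1])<1000)&(q[:,0]>0)]
    th=np.degrees(np.arctan2(q[:,1],q[:,0]));r=np.hypot(q[:,0],q[:,1])
    print(n)
    for t in range(-10,90,8):
      row=[]
      for r0 in range(50,1000,75):
        m=(th>=t)&(th<t+8)&(r>=r0)&(r<r0+75)
        row.append('%4d-%4d'%tuple(np.percentile(q[m,2],[2,99])) if m.sum()>5 else '    .    ')
      print('%4d'%t,' '.join(row))
E
```

```text
top
 -10     .         .         .         .         .       60-  64   60-  63   65-  77   68-  77   68-  78     .         .         .    
  -2     .         .         .         .         .         .      530- 538  532- 559  535- 559  533- 544     .       61-  90   60-  98
   6     .         .         .      480- 545  496- 547   62- 202   61- 601  534- 619  557- 637  564- 572     .       70- 171   92- 145
  14     .         .         .      107- 548  100- 568  522- 590  545- 611  536- 632  534- 641  568- 571     .         .         .    
  22     .         .         .       61-  84     .         .         .         .      200- 216   61- 219  142- 221     .         .    
  30     .         .         .         .         .         .         .         .      194- 215     .       62- 186   60-  90     .    
  38     .         .         .         .         .         .         .         .         .         .         .         .         .    
  46     .         .         .         .         .         .         .         .         .         .         .         .         .    
  54     .      
[... 1714 characters left out ...]
    .         .         .    
  54     .         .         .         .         .         .         .         .         .         .         .         .         .    
  62     .         .         .         .         .         .         .      249- 399  221- 399  231- 344     .         .         .    
  70     .         .         .         .         .         .         .      303- 396     .         .         .         .         .    
  78     .         .         .         .         .         .         .         .         .         .         .         .         .    
  86     .         .         .         .         .         .         .         .         .         .         .         .         .
```

View pics/w0.png

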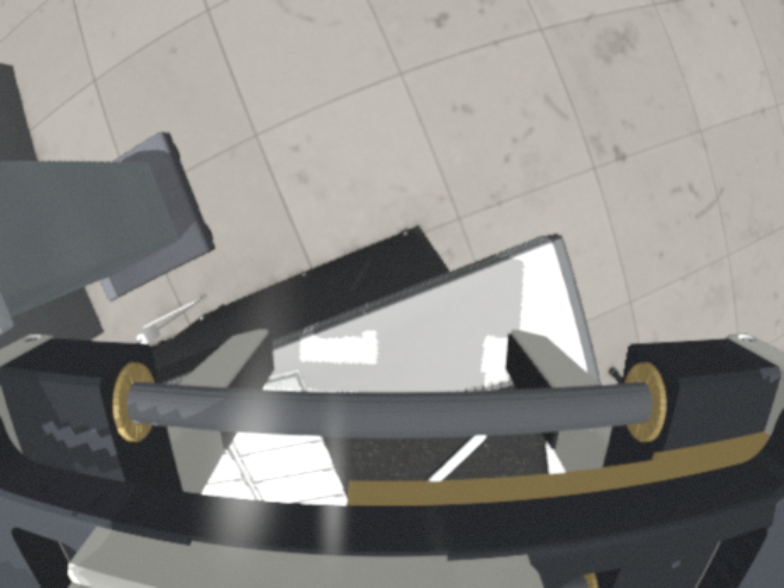

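Lamp spans theta −2…22°, r>275, up to z≈640; I'll lift over it at TCP z≈700 and work on its y<0 side. First I rotate the tool so its y is world x.

Request:
{"fn": "arm_command", "kwargs": {
  "commands": [
    [0,0,-0.12,0.6],
    [0,0,-0.12,0.6],
    [0,0,-0.12,0.6],
    [0,0,-0.12,0.6],
    [0,0,-0.12,0.6]
  ]
}}

```text
time_s: 0.57
tool_pos: [251.6, 626.8, 349.5]
eef_rot: [-0.0, 0.474, 0.88, 0.002]
ft_force: [0.3, 0.8, -1.2]
finger_gap: 93.3
finger_force: 0.0
```

Request:
{"fn": "arm_command", "kwargs": {
  "commands": [
    [0,0,-0.1,0.59],
    [0,0,-0.1,0.59],
    [0,0,-0.1,0.59],
    [0,0,-0.1,0.59],
    [0,0,-0.1,0.59]
  ]
}}

```text
time_s: 0.98
tool_pos: [251.6, 626.5, 448.1]
eef_rot: [-0.0, 0.71, 0.704, 0.001]
ft_force: [-0.2, 0.7, -1.2]
finger_gap: 93.0
finger_force: 0.0
```

Request:
{"fn": "arm_command", "kwargs": {
  "commands": [
    [-0.14,0.0,-0.14,0],
    [-0.14,0.0,-0.14,0],
    [-0.14,0.0,-0.14,0],
    [-0.14,0.0,-0.14,0],
    [-0.14,0.0,-0.14,0]
  ]
}}

```text
time_s: 1.4
tool_pos: [250.9, 484.0, 589.5]
eef_rot: [-0.0, 0.708, 0.707, 0.001]
ft_force: [-0.2, -0.4, 1.1]
finger_gap: 92.8
finger_force: 0.0
```

Request:
{"fn": "arm_command", "kwargs": {
  "commands": [
    [-0.1,0.05,-0.115,0],
    [-0.1,0.05,-0.115,0],
    [-0.1,0.05,-0.115,0],
    [-0.1,0.05,-0.115,0],
    [-0.1,0.05,-0.115,0]
  ]
}}

```text
time_s: 1.82
tool_pos: [301.4, 382.5, 706.8]
eef_rot: [-0.0, 0.708, 0.706, 0.003]
ft_force: [-1.4, -0.0, 0.8]
finger_gap: 93.1
finger_force: 0.0
```

```bash
python3 -c "
from plant import robot
s=robot.get_state();print(s['qpos'].round(3),s['tool_pos'].round(1))"
```

```text
[ 8.510e-01  1.400e-02  7.240e-01 -1.000e-03  2.396e+00  8.540e-01] [301.4 382.5 706.8]
```

Request:
{"fn": "arm_command", "kwargs": {
  "commands": [
    [-0.17,0.1,0,0],
    [-0.17,0.1,0,0],
    [-0.17,0.1,0,0],
    [-0.17,0.1,0,0],
    [-0.17,0.1,0,0]
  ]
}}

```text
time_s: 2.23
tool_pos: [402.0, 214.1, 701.2]
eef_rot: [0.0, 0.708, 0.707, -0.0]
ft_force: [-0.3, 0.4, -0.7]
finger_gap: 93.0
finger_force: 0.0
```

Request:
{"fn": "arm_command", "kwargs": {
  "commands": [
    [-0.2,0.02,0,0],
    [-0.2,0.02,0,0],
    [-0.2,0.02,0,0],
    [-0.2,0.02,0,0],
    [-0.2,0.02,0,0]
  ]
}}

```text
time_s: 2.65
tool_pos: [420.7, 14.0, 701.3]
eef_rot: [-0.0, 0.708, 0.707, -0.0]
ft_force: [-0.6, 0.5, -0.7]
finger_gap: 93.1
finger_force: 0.0
```

Request:
{"fn": "arm_command", "kwargs": {
  "commands": [
    [-0.2,0.0,0,0],
    [-0.2,0.0,0,0],
    [-0.2,0.0,0,0],
    [-0.2,0.0,0,0],
    [-0.2,0.0,0,0]
  ]
}}

```text
time_s: 3.07
tool_pos: [420.5, -186.4, 700.9]
eef_rot: [-0.0, 0.708, 0.706, -0.0]
ft_force: [0.3, -0.2, 0.3]
finger_gap: 93.0
finger_force: 0.0
```

Request:
{"fn": "arm_command", "kwargs": {
  "commands": [
    [0,0.04,0.2,0],
    [0,0.04,0.2,0],
    [0,0.04,0.2,0],
    [0,0.04,0.2,0],
    [0,0.04,0.2,0]
  ]
}}

```text
time_s: 3.48
tool_pos: [460.9, -183.6, 498.2]
eef_rot: [-0.001, 0.708, 0.707, -0.0]
ft_force: [0.8, 0.0, 0.6]
finger_gap: 92.9
finger_force: 0.0
```

Request:
{"fn": "arm_command", "kwargs": {
  "commands": [
    [0,0.02,0.2,0],
    [0,0.02,0.2,0],
    [0,0.02,0.2,0],
    [0,0.02,0.2,0],
    [0,0.02,0.2,0]
  ]
}}

```text
time_s: 3.9
tool_pos: [480.3, -183.2, 297.8]
eef_rot: [-0.001, 0.707, 0.707, -0.0]
ft_force: [0.4, 0.1, 0.2]
finger_gap: 93.0
finger_force: 0.0
```

Request:
{"fn": "arm_command", "kwargs": {
  "commands": [
    [0.02,0.024,0.16,0],
    [0.02,0.024,0.16,0],
    [0.02,0.024,0.16,0],
    [0.02,0.024,0.16,0],
    [0.02,0.024,0.16,0]
  ]
}}

```text
time_s: 4.32
tool_pos: [502.2, -161.9, 133.6]
eef_rot: [-0.005, 0.707, 0.707, -0.002]
ft_force: [-0.6, 0.2, -1.2]
finger_gap: 92.7
finger_force: 0.0
```

```bash
python3 - <<'E'
from h import *
s=robot.get_state();print(s['qpos'].round(3),s['tool_pos'].round(1))
t=cam('top')['image'];w=cam('wrist')['image']
save(np.hstack([cv2.resize(t,(400,300)),cv2.resize(w,(400,300))]),'p2.png')
E
```

```text
[-0.36  -0.161  1.866  0.     1.447 -0.36 ] [ 502.2 -161.9  133.6]
```

View pics/p2.png

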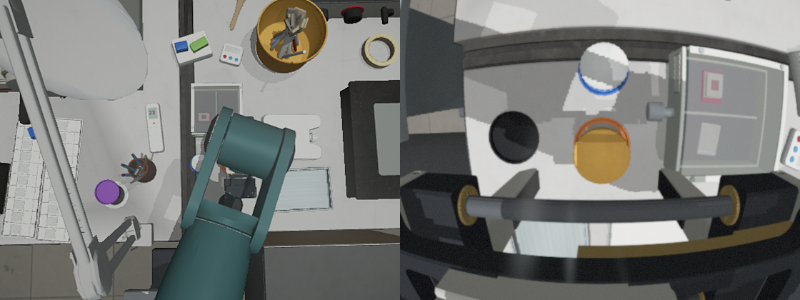

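Top view shows the arm clear of the lamp; the wrist view shows the orange cap centred between the fingers at (600,155). Descending.

Request:
{"fn": "arm_command", "kwargs": {
  "commands": [
    [-0.003,0.002,0.04,0],
    [-0.003,0.002,0.07,0],
    [-0.003,0.002,0.1,0],
    [-0.003,0.002,0.1,0],
    [-0.003,0.002,0.1,0]
  ]
}}

```text
time_s: 4.83
tool_pos: [507.2, -167.3, 43.7]
eef_rot: [0.0, 0.708, 0.707, 0.0]
ft_force: [-0.5, 0.1, 0.3]
finger_gap: 92.8
finger_force: 0.0
```

Request:
{"fn": "arm_command", "kwargs": {
  "commands": [
    [0,0,0,0],
    [0,0,0,0],
    [0,0,0,0],
    [0,0,0,0],
    [0,0,0,0]
  ],
  "grip": 0.55,
  "squeeze": 15
}}

```text
time_s: 5.25
tool_pos: [507.1, -167.0, 42.6]
eef_rot: [0.001, 0.707, 0.707, 0.0]
ft_force: [-0.9, -0.4, 0.1]
finger_gap: 64.1
finger_force: 0.0
```

Request:
{"fn": "arm_command", "kwargs": {
  "commands": [
    [0,0,0,0],
    [0,0,0,0],
    [0,0,0,0],
    [0,0,0,0],
    [0,0,0,0]
  ]
}}

```text
time_s: 5.67
tool_pos: [506.9, -166.9, 42.2]
eef_rot: [0.0, 0.707, 0.707, 0.0]
ft_force: [-2.9, -0.2, 6.3]
finger_gap: 60.1
finger_force: 15.0
```

Request:
{"fn": "arm_command", "kwargs": {
  "commands": [
    [0,0,-0.03,0],
    [0,0,-0.06,0],
    [0,0,-0.06,0],
    [0,0,-0.06,0],
    [0,0,-0.06,0]
  ],
  "squeeze": 20
}}

```text
time_s: 6.08
tool_pos: [506.4, -166.7, 100.9]
eef_rot: [-0.0, 0.707, 0.707, -0.0]
ft_force: [0.6, 0.2, -2.2]
finger_gap: 59.8
finger_force: 20.0
```

Request:
{"fn": "arm_command", "kwargs": {
  "commands": [
    [-0.02,-0.008,0,0],
    [-0.05,-0.018,0,0],
    [-0.08,-0.029,0,0],
    [-0.11,-0.04,0,0],
    [-0.13,-0.047,0,0]
  ]
}}

```text
time_s: 6.5
tool_pos: [458.0, -298.5, 100.0]
eef_rot: [-0.001, 0.708, 0.707, -0.0]
ft_force: [0.9, -0.3, -1.4]
finger_gap: 59.4
finger_force: 20.0
```

Request:
{"fn": "arm_command", "kwargs": {
  "commands": [
    [-0.03,-0.01,0,0],
    [-0.06,-0.02,0,0],
    [-0.085,-0.03,0,0],
    [-0.098,-0.034,0,0],
    [-0.098,-0.034,0,0]
  ]
}}

```text
time_s: 6.92
tool_pos: [424.2, -396.3, 100.0]
eef_rot: [-0.001, 0.708, 0.706, -0.0]
ft_force: [0.7, 0.7, -1.3]
finger_gap: 60.1
finger_force: 20.0
```

Request:
{"fn": "arm_command", "kwargs": {
  "commands": [
    [0,0,0.02,0],
    [0,0,0.04,0],
    [0,0,0.05,0],
    [0,0,0.055,0],
    [0,0,0.055,0]
  ]
}}

```text
time_s: 7.33
tool_pos: [425.4, -393.7, 45.4]
eef_rot: [-0.001, 0.707, 0.707, 0.0]
ft_force: [0.5, -0.2, -2.2]
finger_gap: 59.7
finger_force: 20.0
```

Request:
{"fn": "arm_command", "kwargs": {
  "commands": [
    [0,0,0,0],
    [0,0,0,0],
    [0,0,0,0]
  ]
}}

```text
time_s: 7.58
tool_pos: [425.9, -395.0, 47.7]
eef_rot: [0.001, 0.707, 0.707, 0.0]
ft_force: [0.2, -0.6, -2.3]
finger_gap: 60.0
finger_force: 20.0
```

Request:
{"fn": "arm_command", "kwargs": {
  "commands": [
    [0,0,0.002,0],
    [0,0,0.004,0],
    [0,0,0.005,0],
    [0,0,0.005,0],
    [0,0,0.005,0]
  ]
}}

```text
time_s: 8.0
tool_pos: [425.4, -394.7, 41.6]
eef_rot: [-0.0, 0.707, 0.707, 0.0]
ft_force: [-1.0, 0.6, -1.5]
finger_gap: 59.9
finger_force: 20.0
```

Request:
{"fn": "arm_command", "kwargs": {
  "commands": [
    [0,0,0.0005,0],
    [0,0,0.001,0],
    [0,0,0.001,0],
    [0,0,0.001,0]
  ]
}}

```text
time_s: 8.33
tool_pos: [425.5, -394.9, 41.2]
eef_rot: [0.0, 0.707, 0.707, -0.0]
ft_force: [-2.6, 2.3, 4.8]
finger_gap: 59.6
finger_force: 20.0
```

Request:
{"fn": "arm_command", "kwargs": {
  "commands": [
    [0,0,0,0],
    [0,0,0,0],
    [0,0,0,0],
    [0,0,0,0],
    [0,0,0,0]
  ],
  "grip": 1
}}

```text
time_s: 8.75
tool_pos: [425.5, -394.8, 40.6]
eef_rot: [-0.0, 0.707, 0.707, 0.0]
ft_force: [0.2, -0.0, -0.0]
finger_gap: 88.0
finger_force: 0.0
```

Request:
{"fn": "arm_command", "kwargs": {
  "commands": [
    [0,0,-0.02,0],
    [0,0,-0.05,0],
    [0,0,-0.09,0],
    [0.04,0.01,-0.09,0],
    [0.08,0.02,-0.09,0]
  ]
}}

```text
time_s: 9.17
tool_pos: [446.0, -315.5, 133.1]
eef_rot: [0.002, 0.709, 0.706, 0.0]
ft_force: [0.6, 0.6, -1.0]
finger_gap: 93.1
finger_force: 0.0
```

Request:
{"fn": "arm_command", "kwargs": {
  "commands": [
    [0.2,0.05,0,0],
    [0.2,0.05,0,0],
    [0.2,0.05,0,0],
    [0.2,0.05,0,0],
    [0.2,0.05,0,0]
  ]
}}

```text
time_s: 9.58
tool_pos: [495.8, -112.8, 130.9]
eef_rot: [0.0, 0.707, 0.707, 0.0]
ft_force: [0.0, -0.3, -0.3]
finger_gap: 92.7
finger_force: 0.0
```

Request:
{"fn": "arm_command", "kwargs": {
  "commands": [
    [0.043,0.013,0,0],
    [0.043,0.013,0,0],
    [0.043,0.013,0,0],
    [0.043,0.013,0,0],
    [0.043,0.013,0,0]
  ]
}}

```text
time_s: 10.0
tool_pos: [508.6, -72.9, 130.6]
eef_rot: [0.0, 0.708, 0.706, -0.0]
ft_force: [0.3, -0.3, -0.9]
finger_gap: 93.3
finger_force: 0.0
```

```bash
python3 - <<'E'
from h import *
s=robot.get_state();print(s['qpos'].round(3),s['tool_pos'].round(1))
t=cam('top')['image'];w=cam('wrist')['image']
save(np.hstack([cv2.resize(t,(400,300)),cv2.resize(w,(400,300))]),'p3.png')
E
```

```text
[-0.192 -0.199  1.903 -0.     1.437 -0.19 ] [508.6 -72.9 130.6]
```

View pics/p3.png

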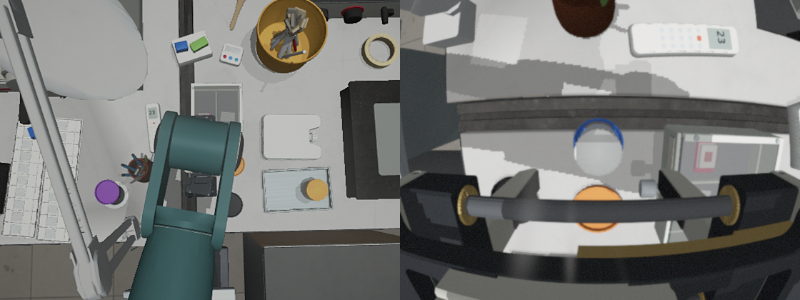

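Orange jar stands upright in the tray at (315,189) of the left half; the white cap sits centred between the fingers at (600,150).

Request:
{"fn": "arm_command", "kwargs": {
  "commands": [
    [0,0,0.04,0],
    [0,0,0.07,0],
    [0,0,0.094,0],
    [0,0,0.094,0],
    [0,0,0.094,0]
  ],
  "squeeze": 15
}}

```text
time_s: 10.52
tool_pos: [508.2, -72.6, 36.4]
eef_rot: [-0.001, 0.708, 0.706, -0.001]
ft_force: [0.6, -0.3, 0.4]
finger_gap: 93.1
finger_force: 0.0
```

Request:
{"fn": "arm_command", "kwargs": {
  "commands": [
    [0,0,0,0],
    [0,0,0,0],
    [0,0,0,0],
    [0,0,0,0],
    [0,0,0,0]
  ],
  "grip": 0.45
}}

```text
time_s: 10.93
tool_pos: [509.1, -71.9, 37.4]
eef_rot: [0.0, 0.707, 0.707, 0.0]
ft_force: [0.1, 0.0, 0.0]
finger_gap: 64.5
finger_force: 0.0
```

Request:
{"fn": "arm_command", "kwargs": {
  "commands": [
    [0,0,0,0],
    [0,0,0,0],
    [0,0,0,0],
    [0,0,0,0],
    [0,0,0,0]
  ]
}}

```text
time_s: 11.35
tool_pos: [508.9, -71.8, 36.8]
eef_rot: [0.0, 0.707, 0.707, 0.0]
ft_force: [-1.2, -0.1, 2.7]
finger_gap: 49.3
finger_force: 15.0
```

Request:
{"fn": "arm_command", "kwargs": {
  "commands": [
    [0,0,0,0],
    [0,0,0,0],
    [0,0,0,0],
    [0,0,0,0]
  ]
}}

```text
time_s: 11.68
tool_pos: [508.8, -71.8, 36.8]
eef_rot: [0.0, 0.707, 0.707, 0.0]
ft_force: [-1.7, 0.8, 4.4]
finger_gap: 49.6
finger_force: 15.0
```

Request:
{"fn": "arm_command", "kwargs": {
  "commands": [
    [0,0,-0.03,0],
    [0,0,-0.06,0],
    [0,0,-0.06,0],
    [0,0,-0.06,0],
    [0,0,-0.06,0]
  ],
  "squeeze": 20
}}

```text
time_s: 12.1
tool_pos: [508.5, -71.8, 95.8]
eef_rot: [-0.0, 0.707, 0.707, -0.0]
ft_force: [-1.1, 0.6, -1.4]
finger_gap: 49.3
finger_force: 20.0
```

Request:
{"fn": "arm_command", "kwargs": {
  "commands": [
    [-0.02,-0.01,0,0],
    [-0.05,-0.02,0,0],
    [-0.08,-0.03,0,0],
    [-0.11,-0.04,0,0],
    [-0.14,-0.05,0,0]
  ]
}}

```text
time_s: 12.52
tool_pos: [457.4, -212.7, 95.0]
eef_rot: [-0.001, 0.707, 0.707, -0.0]
ft_force: [0.8, 0.7, -2.0]
finger_gap: 49.4
finger_force: 20.0
```

Request:
{"fn": "arm_command", "kwargs": {
  "commands": [
    [-0.03,-0.01,0,0],
    [-0.06,-0.02,0,0],
    [-0.085,-0.03,0,0],
    [-0.097,-0.033,0,0],
    [-0.097,-0.033,0,0]
  ]
}}

```text
time_s: 12.93
tool_pos: [424.5, -310.2, 95.2]
eef_rot: [-0.001, 0.708, 0.706, -0.0]
ft_force: [0.6, 1.1, -1.7]
finger_gap: 49.3
finger_force: 20.0
```

Request:
{"fn": "arm_command", "kwargs": {
  "commands": [
    [0,0,0.02,0],
    [0,0,0.04,0],
    [0,0,0.054,0],
    [0,0,0.058,0],
    [0,0,0.058,0]
  ]
}}

```text
time_s: 13.35
tool_pos: [425.4, -307.4, 37.3]
eef_rot: [-0.001, 0.707, 0.707, -0.0]
ft_force: [0.4, 0.7, -1.2]
finger_gap: 49.4
finger_force: 20.0
```

Request:
{"fn": "arm_command", "kwargs": {
  "commands": [
    [0,0,0.001,0],
    [0,0,0.002,0],
    [0,0,0.002,0],
    [0,0,0.002,0]
  ]
}}

```text
time_s: 13.68
tool_pos: [425.8, -308.7, 36.9]
eef_rot: [0.0, 0.707, 0.707, 0.0]
ft_force: [-1.4, -0.1, -1.6]
finger_gap: 49.3
finger_force: 20.0
```

Request:
{"fn": "arm_command", "kwargs": {
  "commands": [
    [0,0,0.001,0],
    [0,0,0.001,0],
    [0,0,0.0015,0],
    [0,0,0.0015,0]
  ]
}}

```text
time_s: 14.02
tool_pos: [425.7, -308.9, 35.7]
eef_rot: [0.0, 0.707, 0.707, 0.0]
ft_force: [-1.1, 2.0, 4.7]
finger_gap: 49.4
finger_force: 20.0
```

Request:
{"fn": "arm_command", "kwargs": {
  "commands": [
    [0,0,0,0],
    [0,0,0,0],
    [0,0,0,0],
    [0,0,0,0],
    [0,0,0,0]
  ],
  "grip": 1
}}

```text
time_s: 14.43
tool_pos: [425.5, -308.8, 35.1]
eef_rot: [-0.0, 0.707, 0.707, -0.0]
ft_force: [-0.8, -0.0, 0.8]
finger_gap: 78.0
finger_force: 0.0
```

Request:
{"fn": "arm_command", "kwargs": {
  "commands": [
    [0,0,-0.03,0],
    [0,0,-0.065,0],
    [0,0,-0.1,0],
    [0.04,0.02,-0.1,0],
    [0.08,0.04,-0.1,0]
  ]
}}

```text
time_s: 14.85
tool_pos: [463.5, -235.0, 137.7]
eef_rot: [0.002, 0.709, 0.705, 0.0]
ft_force: [1.3, 0.2, -0.9]
finger_gap: 93.0
finger_force: 0.0
```

Request:
{"fn": "arm_command", "kwargs": {
  "commands": [
    [0.03,0.03,0,0.6],
    [0.07,0.06,0,0.6],
    [0.1,0.08,0,0.6],
    [0.1,0.08,0,0.6],
    [0.1,0.08,0,0.6]
  ]
}}

```text
time_s: 15.27
tool_pos: [544.4, -131.6, 134.9]
eef_rot: [-0.0, 0.884, 0.467, 0.0]
ft_force: [-0.3, -0.7, -0.4]
finger_gap: 93.0
finger_force: 0.0
```

Request:
{"fn": "arm_command", "kwargs": {
  "commands": [
    [0,0,0,0.6],
    [0,0,0,0.6],
    [0,0,0,0.6],
    [0,0,0,0.6],
    [0,0,0,0.6]
  ]
}}

```text
time_s: 15.68
tool_pos: [543.0, -134.3, 135.0]
eef_rot: [-0.0, 0.983, 0.184, -0.0]
ft_force: [-0.3, -0.9, 0.2]
finger_gap: 93.3
finger_force: 0.0
```

Request:
{"fn": "arm_command", "kwargs": {
  "commands": [
    [0,0,0,0.39],
    [0,0,0,0.39],
    [0,0,0,0.39],
    [0,0,0,0.39],
    [0,0,0,0.39]
  ]
}}

```text
time_s: 16.1
tool_pos: [543.0, -134.4, 135.1]
eef_rot: [-0.0, 1.0, -0.006, -0.0]
ft_force: [0.5, 0.1, 0.4]
finger_gap: 92.8
finger_force: 0.0
```

```bash
python3 - <<'E'
from h import *
s=robot.get_state();p=s['tool_pos'];R=Rm(s['eef_rot']);print(s['qpos'].round(3),p.round(1),R.round(3).tolist(),s['ft_force'])
print((R.T@(np.array([565.5,-119.8,130])-p)).round(1))
w=cam('wrist')['image'];save(w,'p4.png')
E
```

```text
[-0.288 -0.097  1.805  0.     1.433  1.294] [ 543.  -134.4  135.1] [[1.0, -0.012, -0.0], [-0.012, -1.0, 0.0], [-0.0, -0.0, -1.0]] [0.52247872 0.14866126 0.39305327]
[ 22.3 -14.8   5.1]
```

View pics/p4.png

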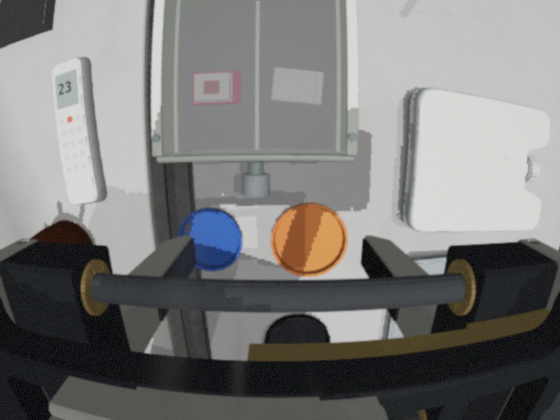

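Wrist view: knob head (256,184), empty blue holder (211,239), orange (309,239), pink block (212,88), white cassette (298,85). Cast these rays.

```bash
cat >> h.py <<'E'
def fray(c,u,v,h):
    K=np.array(c['camera_matrix']);d=np.array([u-K[0,2],v-K[1,2]]);r=np.hypot(*d);t=r/K[0,0]
    d=c['rotation']@[*(d/r*np.sin(t)),np.cos(t)];e=np.array(c['eye']);return (e+d*(h-e[2])/d[2])
def blob(c,m,h,x0,y0,x1,y1):
    M=np.zeros(m.shape,np.uint8);M[y0:y1,x0:x1]=m[y0:y1,x0:x1]*255
    n,l,st,ce=cv2.connectedComponentsWithStats(M);k=1+st[1:,4].argmax()
    cn=max(cv2.findContours((l==k).astype(np.uint8),0,2)[0],key=cv2.contourArea)
    q=np.array([fray(c,*p,h)[:2] for p in cn[:,0]],np.float32);return q,ce[k]
E
python3 - <<'E'
from h import *
c=cam('wrist');hs=cv2.cvtColor(c['image'],cv2.COLOR_RGB2HSV);H,S,V=[hs[...,i].astype(int) for i in range(3)]
for n,m,b in(('blue',(H>100)&(H<130)&(S>120),(165,195,255,285)),('orange',(H>5)&(H<22)&(S>120),(260,195,360,285))):
    q,ce=blob(c,m,10,*b);print(n,ce.round(1),np.round(cv2.minEnclosingCircle(q),1) if 0 else (cv2.minEnclosingCircle(q)),cv2.fitEllipse(q))
print('knob',fray(c,256,187,47).round(1),fray(c,256,184,51).round(1))
print('front',fray(c,160,156,67).round(1),fray(c,352,156,67).round(1))
E
```

```text
blue [212.9 238.2] ((508.14080810546875, -70.3330307006836), 31.486207962036133) ((509.0391540527344, -72.31694793701172), (55.5649528503418, 61.79936218261719), 93.73841094970703)
orange [308.6 239.5] ((507.1517333984375, -162.88729858398438), 35.781272888183594) ((507.0985412597656, -163.0707550048828), (69.3531723022461, 70.88541412353516), 102.80680084228516)
knob [ 564.5 -118.3   47. ] [ 567.5 -118.6   51. ]
front [592.2 -50.   67. ] [ 589.8 -187.5   67. ]
```

Request:
{"fn": "arm_command", "kwargs": {
  "commands": [
    [0.0235,-0.016,0.0,0],
    [0.0235,-0.016,0.03,0],
    [0.0235,-0.016,0.06,0],
    [0.0235,-0.016,0.09,0],
    [0.0235,-0.016,0.106,0]
  ],
  "squeeze": 20
}}

```text
time_s: 16.62
tool_pos: [565.4, -118.2, 25.6]
eef_rot: [-0.0, 1.0, -0.005, -0.002]
ft_force: [0.1, 0.2, -0.3]
finger_gap: 92.9
finger_force: 0.0
```

Request:
{"fn": "arm_command", "kwargs": {
  "commands": [
    [0,0,0,0],
    [0,0,0,0],
    [0,0,0,0],
    [0,0,0,0],
    [0,0,0,0]
  ],
  "grip": 0.15
}}

```text
time_s: 17.03
tool_pos: [567.4, -118.9, 30.7]
eef_rot: [0.0, 1.0, -0.007, 0.001]
ft_force: [-0.4, 0.6, 0.1]
finger_gap: 64.2
finger_force: 0.0
```

Request:
{"fn": "arm_command", "kwargs": {
  "commands": [
    [0,0,0,0],
    [0,0,0,0],
    [0,0,0,0],
    [0,0,0,0],
    [0,0,0,0]
  ]
}}

```text
time_s: 17.45
tool_pos: [566.7, -118.7, 29.2]
eef_rot: [0.0, 1.0, -0.007, -0.0]
ft_force: [0.8, -0.3, -0.1]
finger_gap: 30.8
finger_force: 0.0
```

Request:
{"fn": "arm_command", "kwargs": {
  "commands": [
    [0,0,0,0],
    [0,0,0,0],
    [0,0,0,0],
    [0,0,0,0],
    [0,0,0,0]
  ]
}}

```text
time_s: 17.87
tool_pos: [566.8, -117.1, 29.1]
eef_rot: [-0.001, 1.0, -0.007, -0.0]
ft_force: [-0.4, 13.2, 1.8]
finger_gap: 21.3
finger_force: 20.0
```

Request:
{"fn": "arm_command", "kwargs": {
  "commands": [
    [0,-0.0015,0,0],
    [-0.005,-0.002,0,0],
    [-0.015,-0.002,0,0],
    [-0.025,-0.002,0,0],
    [-0.035,-0.002,0,0]
  ],
  "squeeze": 25
}}

```text
time_s: 18.28
tool_pos: [530.9, -116.5, 29.1]
eef_rot: [0.0, 1.0, -0.007, 0.0]
ft_force: [1.8, -5.1, -0.4]
finger_gap: 21.2
finger_force: 25.0
```

Request:
{"fn": "arm_command", "kwargs": {
  "commands": [
    [-0.01,0,0,0],
    [-0.02,0,0,0],
    [-0.03,0,0,0],
    [-0.04,0,0,0],
    [-0.04,0,0,0]
  ]
}}

```text
time_s: 18.7
tool_pos: [489.7, -115.8, 29.1]
eef_rot: [0.0, 1.0, -0.007, -0.0]
ft_force: [-0.8, -4.8, -3.4]
finger_gap: 21.3
finger_force: 25.0
```

Request:
{"fn": "arm_command", "kwargs": {
  "commands": [
    [-0.01,0,0,0],
    [-0.02,0,0,0],
    [-0.027,0,0,0],
    [-0.03,0,0,0],
    [-0.03,0,0,0]
  ]
}}

```text
time_s: 19.12
tool_pos: [461.4, -115.4, 29.2]
eef_rot: [0.0, 1.0, -0.007, 0.001]
ft_force: [7.2, -4.8, -6.1]
finger_gap: 21.4
finger_force: 25.0
```

Request:
{"fn": "arm_command", "kwargs": {
  "commands": [
    [0,0,0,0],
    [0,0,0,0]
  ]
}}

```text
time_s: 19.28
tool_pos: [461.4, -115.4, 29.2]
eef_rot: [0.0, 1.0, -0.007, 0.001]
ft_force: [4.5, -5.2, -4.4]
finger_gap: 21.5
finger_force: 25.0
```

Request:
{"fn": "arm_command", "kwargs": {
  "commands": [
    [0,0,0,0],
    [0,0,0,0],
    [0,0,0,0],
    [0,0,0,0]
  ],
  "grip": 0.6
}}

```text
time_s: 19.62
tool_pos: [461.5, -115.0, 29.1]
eef_rot: [-0.0, 1.0, -0.007, -0.0]
ft_force: [0.8, 0.6, -0.5]
finger_gap: 43.4
finger_force: 0.0
```

Request:
{"fn": "arm_command", "kwargs": {
  "commands": [
    [0,0,-0.03,0],
    [0,0,-0.06,0],
    [0,0,-0.09,0],
    [0,0,-0.12,0],
    [0,0,-0.12,0]
  ]
}}

```text
time_s: 20.03
tool_pos: [463.4, -115.6, 155.2]
eef_rot: [0.001, 1.0, -0.007, 0.003]
ft_force: [-1.1, 0.2, 0.7]
finger_gap: 55.6
finger_force: 0.0
```

Request:
{"fn": "arm_command", "kwargs": {
  "commands": [
    [0,0,0,0],
    [0,0,0,0]
  ]
}}

```text
time_s: 20.2
tool_pos: [461.5, -115.1, 148.3]
eef_rot: [-0.0, 1.0, -0.007, -0.0]
ft_force: [-0.8, 0.1, 0.4]
finger_gap: 56.1
finger_force: 0.0
```

```bash
python3 - <<'E'
from h import *
s=robot.get_state();print(s['tool_pos'].round(1))
c=cam('wrist');save(c['image'],'p5.png');hs=cv2.cvtColor(c['image'],cv2.COLOR_RGB2HSV);H,S,V=[hs[...,i].astype(int) for i in range(3)]
m=((H>155)|(H<6))&(S>40)
n,l,st,ce=cv2.connectedComponentsWithStats((m*255).astype(np.uint8))
for k in range(1,n):
    if st[k,4]>80: print(st[k],ce[k].round(1))
E
```

```text
[ 461.5 -115.1  148.3]
[215  98  49  34 559] [245.1 114.9]
[228 109  15  13 190] [235. 115.]
```

View pics/p5.png

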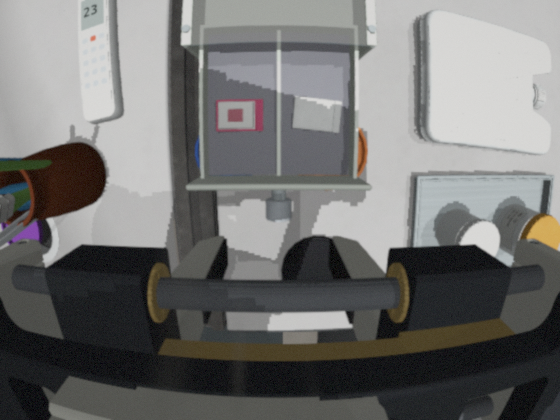

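Drawer open; wax block at (240,115) in the left bay, white cassette (317,113) in the right, both jars upright in tray.

```bash
python3 - <<'E'
from h import *
c=cam('wrist');hs=cv2.cvtColor(c['image'],cv2.COLOR_RGB2HSV);H,S,V=[hs[...,i].astype(int) for i in range(3)]
m=((H>155)|(H<6))&(S>40)
q,ce=blob(c,m,21,205,90,275,140);r=cv2.minAreaRect(q);print(r)
wx=(S<30)&(V>170)
q,ce=blob(c,wx,30,214,98,262,132);print(ce,cv2.minAreaRect(q))
s=robot.get_state();print(s['tool_pos'])
E
```

```text
((540.4781494140625, -82.64599609375), (42.11796569824219, 29.21785545349121), 89.03367614746094)Traceback (most recent call last):
  File "<stdin>", line 6, in <module>
  File "h.py", line 20, in blob
    n,l,st,ce=cv2.connectedComponentsWithStats(M);k=1+st[1:,4].argmax()
                                                      ~~~~~~~~~~~~~~~^^
ValueError: attempt to get argmax of an empty sequence
```

Request:
{"fn": "arm_command", "kwargs": {
  "commands": [
    [0.03,-0.01,0,-0.6],
    [0.06,-0.02,0,-0.6],
    [0.079,-0.033,0,-0.6],
    [0.079,-0.033,0,-0.6],
    [0.079,-0.033,0,-0.6]
  ],
  "grip": 0.47
}}

```text
time_s: 20.72
tool_pos: [541.5, -82.5, 147.2]
eef_rot: [-0.001, 0.956, 0.292, -0.001]
ft_force: [-0.4, 0.1, -0.5]
finger_gap: 44.0
finger_force: 0.0
```

Request:
{"fn": "arm_command", "kwargs": {
  "commands": [
    [0,0,0,-0.6],
    [0,0,0,-0.6],
    [0,0,0,-0.6],
    [0,0,0,-0.6],
    [0,0,0,-0.6]
  ]
}}

```text
time_s: 21.13
tool_pos: [540.8, -83.2, 147.7]
eef_rot: [-0.001, 0.827, 0.562, -0.001]
ft_force: [0.2, 0.8, -0.1]
finger_gap: 43.9
finger_force: 0.0
```

Request:
{"fn": "arm_command", "kwargs": {
  "commands": [
    [0,0,0.05,-0.37],
    [0,0,0.05,-0.37],
    [0,0,0.05,-0.37],
    [0,0,0.05,-0.37],
    [0,0,0.05,-0.37]
  ]
}}

```text
time_s: 21.55
tool_pos: [541.0, -83.3, 98.4]
eef_rot: [-0.0, 0.714, 0.7, -0.0]
ft_force: [-0.6, 0.3, -0.9]
finger_gap: 43.8
finger_force: 0.0
```

Request:
{"fn": "arm_command", "kwargs": {
  "commands": [
    [0,0,0,0],
    [0,0,0,0],
    [0,0,0,0]
  ]
}}

```text
time_s: 21.8
tool_pos: [541.4, -83.4, 99.4]
eef_rot: [0.0, 0.713, 0.701, 0.0]
ft_force: [0.1, -0.0, -1.2]
finger_gap: 43.6
finger_force: 0.0
```

```bash
python3 - <<'E'
from h import *
s=robot.get_state();p=s['tool_pos'];R=Rm(s['eef_rot']);print(p.round(1),s['finger_gap'],R.round(3).tolist())
c=cam('wrist');save(c['image'],'p6.png');hs=cv2.cvtColor(c['image'],cv2.COLOR_RGB2HSV);H,S,V=[hs[...,i].astype(int) for i in range(3)]
m=((H>155)|(H<6))&(S>40)
try:
  q,ce=blob(c,m,21,200,60,380,300);print(ce,cv2.minAreaRect(q))
except Exception as e:print(e)
E
```

```text
[541.4 -83.4  99.4] 43.627143313746146 [[0.017, 1.0, 0.0], [1.0, -0.017, -0.0], [-0.0, 0.001, -1.0]]
[277.01517241 219.62344828] ((540.2513427734375, -82.89982604980469), (42.16645431518555, 29.043556213378906), 88.990234375)
```

View pics/p6.png

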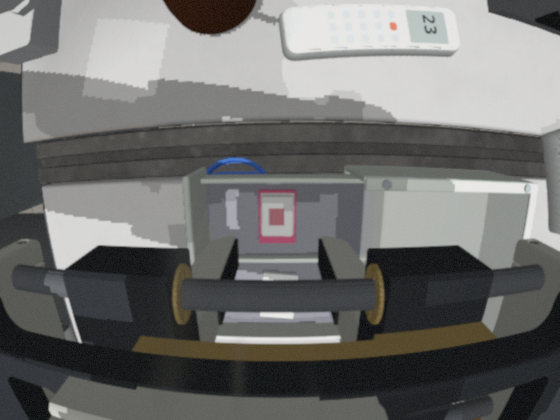

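Fingers straddle the block at (277,217) squarely. Descend.

Request:
{"fn": "arm_command", "kwargs": {
  "commands": [
    [0,-0.001,0.03,0],
    [0,-0.001,0.055,0],
    [0,-0.001,0.067,0],
    [0,-0.001,0.067,0],
    [0,-0.001,0.067,0]
  ],
  "squeeze": 8
}}

```text
time_s: 22.27
tool_pos: [540.3, -83.3, 32.5]
eef_rot: [-0.0, 0.713, 0.702, -0.0]
ft_force: [0.3, 0.0, 0.8]
finger_gap: 43.7
finger_force: 0.0
```

Request:
{"fn": "arm_command", "kwargs": {
  "commands": [
    [0,0,0.002,0],
    [0,0,0.004,0],
    [0,0,0.004,0],
    [0,0,0.004,0]
  ]
}}

```text
time_s: 22.6
tool_pos: [540.5, -83.3, 28.8]
eef_rot: [0.0, 0.712, 0.702, 0.0]
ft_force: [0.2, -1.0, 0.3]
finger_gap: 43.6
finger_force: 0.0
```

Request:
{"fn": "arm_command", "kwargs": {
  "commands": [
    [0,0,0.001,0],
    [0,0,0.001,0],
    [0,0,0.001,0],
    [0,0,0.001,0],
    [0,0,0.001,0]
  ],
  "grip": 0.2
}}

```text
time_s: 23.02
tool_pos: [540.3, -83.3, 27.2]
eef_rot: [0.0, 0.712, 0.702, 0.0]
ft_force: [0.3, -0.3, 1.1]
finger_gap: 28.1
finger_force: 8.0
```

Request:
{"fn": "arm_command", "kwargs": {
  "commands": [
    [0,0,0,0],
    [0,0,0,0],
    [0,0,0,0],
    [0,0,0,0]
  ]
}}

```text
time_s: 23.35
tool_pos: [540.3, -83.3, 27.2]
eef_rot: [0.0, 0.712, 0.702, 0.0]
ft_force: [-0.3, 0.9, 0.6]
finger_gap: 27.7
finger_force: 8.0
```

Request:
{"fn": "arm_command", "kwargs": {
  "commands": [
    [0,0,-0.01,0],
    [0,0,-0.03,0],
    [0,0,-0.05,0],
    [0,0,-0.07,0],
    [0,0,-0.07,0]
  ]
}}

```text
time_s: 23.77
tool_pos: [541.8, -83.6, 102.0]
eef_rot: [0.002, 0.712, 0.702, 0.002]
ft_force: [0.7, -0.0, 1.5]
finger_gap: 27.9
finger_force: 8.0
```

```bash
python3 - <<'E'
from h import *
s=robot.get_state();print(s['tool_pos'].round(1),s['finger_gap'],s['finger_force'],s['ft_force'])
c=cam('wrist');save(cv2.resize(c['image'][150:350,150:410],None,fx=2,fy=2),'p7.png')
E
```

```text
[541.8 -83.6 102. ] 27.88982312861094 8.000012040138245 [ 0.70837954 -0.01180708  1.4693514 ]
```

View pics/p7.png

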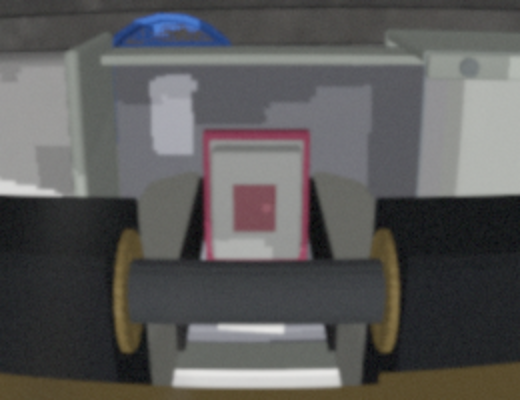

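Block is held level, wax up. Moving to the cold pack.

Request:
{"fn": "arm_command", "kwargs": {
  "commands": [
    [-0.02,0.004,0,0],
    [-0.05,0.01,0,0],
    [-0.08,0.016,0,0],
    [-0.11,0.022,0,0],
    [-0.13,0.026,0,0]
  ]
}}

```text
time_s: 24.23
tool_pos: [564.1, -215.8, 96.4]
eef_rot: [-0.0, 0.713, 0.702, -0.0]
ft_force: [0.2, -0.6, 0.1]
finger_gap: 27.7
finger_force: 8.0
```

Request:
{"fn": "arm_command", "kwargs": {
  "commands": [
    [-0.03,0.006,0,0],
    [-0.06,0.012,0,0],
    [-0.08,0.016,0,0],
    [-0.088,0.017,0,0],
    [-0.088,0.017,0,0]
  ]
}}

```text
time_s: 24.65
tool_pos: [579.5, -303.0, 96.1]
eef_rot: [-0.001, 0.713, 0.701, -0.0]
ft_force: [-0.0, 0.7, -0.4]
finger_gap: 27.7
finger_force: 8.0
```

Request:
{"fn": "arm_command", "kwargs": {
  "commands": [
    [0,0,0.02,0],
    [0,0,0.04,0],
    [0,0,0.05,0],
    [0,0,0.05,0],
    [0,0,0.05,0]
  ]
}}

```text
time_s: 25.07
tool_pos: [579.9, -301.1, 47.2]
eef_rot: [-0.0, 0.712, 0.702, -0.0]
ft_force: [0.1, -0.0, -0.1]
finger_gap: 28.0
finger_force: 8.0
```

Request:
{"fn": "arm_command", "kwargs": {
  "commands": [
    [0,0,0,0],
    [0,0,0,0]
  ]
}}

```text
time_s: 25.23
tool_pos: [580.5, -302.0, 48.6]
eef_rot: [0.001, 0.712, 0.702, 0.0]
ft_force: [0.4, 0.2, 0.6]
finger_gap: 27.7
finger_force: 8.0
```

Request:
{"fn": "arm_command", "kwargs": {
  "commands": [
    [0,0,0.003,0],
    [0,0,0.005,0],
    [0,0,0.0055,0],
    [0,0,0.0055,0],
    [0,0,0.0055,0]
  ]
}}

```text
time_s: 25.65
tool_pos: [579.9, -302.0, 41.6]
eef_rot: [-0.0, 0.712, 0.702, -0.0]
ft_force: [-0.2, -0.1, -0.2]
finger_gap: 27.3
finger_force: 8.0
```

Request:
{"fn": "arm_command", "kwargs": {
  "commands": [
    [0,0,0.0005,0],
    [0,0,0.0005,0],
    [0,0,0.0005,0]
  ]
}}

```text
time_s: 25.9
tool_pos: [580.0, -302.0, 41.2]
eef_rot: [0.0, 0.712, 0.702, 0.0]
ft_force: [0.4, -0.6, -0.9]
finger_gap: 27.7
finger_force: 8.0
```

Request:
{"fn": "arm_command", "kwargs": {
  "commands": [
    [0,0,0.0005,0],
    [0,0,0.0005,0],
    [0,0,0.0005,0]
  ]
}}

```text
time_s: 26.15
tool_pos: [580.1, -302.0, 41.1]
eef_rot: [0.0, 0.712, 0.702, 0.0]
ft_force: [-2.0, 0.8, 4.6]
finger_gap: 28.0
finger_force: 8.0
```

Request:
{"fn": "arm_command", "kwargs": {
  "commands": [
    [0,0,0.0005,0],
    [0,0,0.0005,0],
    [0,0,0.0005,0]
  ]
}}

```text
time_s: 26.4
tool_pos: [580.1, -302.0, 40.8]
eef_rot: [0.0, 0.712, 0.702, 0.0]
ft_force: [-2.0, 1.0, 6.9]
finger_gap: 27.9
finger_force: 8.0
```

Contact made; release, rise, turn back for the knob.

Request:
{"fn": "arm_command", "kwargs": {
  "commands": [
    [0,0,0,0],
    [0,0,0,0],
    [0,0,0,0],
    [0,0,0,0]
  ],
  "grip": 0.5
}}

```text
time_s: 26.73
tool_pos: [580.0, -301.9, 40.1]
eef_rot: [0.0, 0.712, 0.702, 0.0]
ft_force: [-0.3, 0.2, 2.4]
finger_gap: 45.8
finger_force: 0.6
```

Request:
{"fn": "arm_command", "kwargs": {
  "commands": [
    [0,0,-0.02,0],
    [0,0,-0.05,0],
    [0,0,-0.08,0],
    [0,0,-0.1,0],
    [0,0,-0.1,0]
  ]
}}

```text
time_s: 27.15
tool_pos: [581.2, -302.7, 145.2]
eef_rot: [0.003, 0.712, 0.702, 0.001]
ft_force: [0.6, -0.0, 0.9]
finger_gap: 46.6
finger_force: 0.0
```

Request:
{"fn": "arm_command", "kwargs": {
  "commands": [
    [0.19,-0.115,0,0.6],
    [0.19,-0.115,0,0.6],
    [0.19,-0.115,0,0.6],
    [0.19,-0.115,0,0.6],
    [0.19,-0.115,0,0.6]
  ]
}}

```text
time_s: 27.57
tool_pos: [473.2, -120.8, 139.0]
eef_rot: [-0.0, 0.89, 0.457, -0.0]
ft_force: [1.0, 0.2, -0.3]
finger_gap: 46.5
finger_force: 0.0
```

Request:
{"fn": "arm_command", "kwargs": {
  "commands": [
    [0,0,0,0.6],
    [0,0,0,0.6],
    [0,0,0,0.6],
    [0,0,0,0.6],
    [0,0,0,0.6]
  ]
}}

```text
time_s: 27.98
tool_pos: [474.5, -121.9, 139.5]
eef_rot: [-0.0, 0.985, 0.174, -0.0]
ft_force: [-0.5, 0.8, -0.5]
finger_gap: 46.5
finger_force: 0.0
```

Request:
{"fn": "arm_command", "kwargs": {
  "commands": [
    [0,0,0,0.37],
    [0,0,0,0.37],
    [0,0,0,0.37],
    [0,0,0,0.37],
    [0,0,0,0.37]
  ]
}}

```text
time_s: 28.4
tool_pos: [474.6, -122.0, 139.6]
eef_rot: [-0.0, 1.0, -0.005, -0.0]
ft_force: [-0.5, -0.5, -0.9]
finger_gap: 46.2
finger_force: 0.0
```

```bash
python3 - <<'E'
from h import *
s=robot.get_state();p=s['tool_pos'];R=Rm(s['eef_rot']);print(p.round(1),s['finger_gap'])
print((R.T@(np.array([461.4,-115.4,29.2])-p)).round(1))
c=cam('wrist');save(c['image'],'p8.png')
E
```

```text
[ 474.6 -122.   139.6] 46.21957234798613
[-13.2  -6.5 110.4]
```

View pics/p8.png

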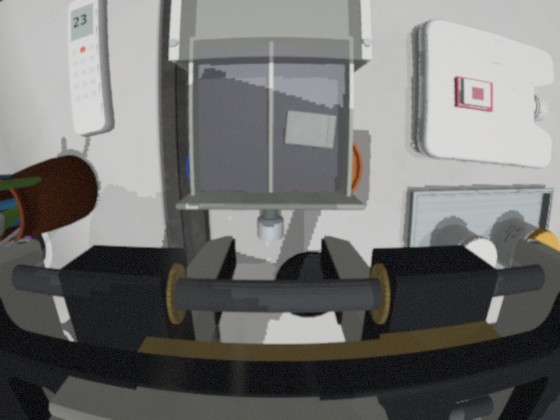

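Block lies wax up on the pack at (474,93); white cassette remains in the drawer (311,128). Now pinch the knob and push shut.

Request:
{"fn": "arm_command", "kwargs": {
  "commands": [
    [-0.013,-0.0065,0,0],
    [-0.013,-0.0065,0.03,0],
    [-0.013,-0.0065,0.06,0],
    [-0.013,-0.0065,0.09,0],
    [-0.013,-0.0065,0.11,0]
  ]
}}

```text
time_s: 28.87
tool_pos: [460.8, -115.1, 27.4]
eef_rot: [-0.0, 1.0, -0.005, -0.001]
ft_force: [0.1, 0.3, -1.4]
finger_gap: 46.7
finger_force: 0.0
```

Request:
{"fn": "arm_command", "kwargs": {
  "commands": [
    [0,0,0,0],
    [0,0,0,0],
    [0,0,0,0],
    [0,0,0,0],
    [0,0,0,0]
  ],
  "grip": 0.15,
  "squeeze": 25
}}

```text
time_s: 29.28
tool_pos: [462.7, -115.5, 31.8]
eef_rot: [0.0, 1.0, -0.007, 0.001]
ft_force: [-1.2, 2.6, 5.6]
finger_gap: 21.3
finger_force: 25.0
```

Request:
{"fn": "arm_command", "kwargs": {
  "commands": [
    [0,0,0,0],
    [0,0,0,0],
    [0,0,0,0],
    [0,0,0,0]
  ]
}}

```text
time_s: 29.62
tool_pos: [462.8, -115.5, 31.8]
eef_rot: [0.0, 1.0, -0.007, 0.001]
ft_force: [-0.5, 2.4, 8.2]
finger_gap: 21.2
finger_force: 25.0
```

Request:
{"fn": "arm_command", "kwargs": {
  "commands": [
    [0.005,0,0,0],
    [0.012,0,0,0],
    [0.02,0,0,0],
    [0.028,0,0,0],
    [0.036,0,0,0]
  ]
}}

```text
time_s: 30.03
tool_pos: [499.0, -116.0, 31.8]
eef_rot: [0.0, 1.0, -0.007, 0.001]
ft_force: [-2.9, 2.4, 8.3]
finger_gap: 21.5
finger_force: 25.0
```

Request:
{"fn": "arm_command", "kwargs": {
  "commands": [
    [0.008,0,0,0],
    [0.016,0,0,0],
    [0.024,0,0,0],
    [0.032,0,0,0],
    [0.038,0,0,0]
  ]
}}

```text
time_s: 30.45
tool_pos: [537.2, -116.6, 31.8]
eef_rot: [0.0, 1.0, -0.007, 0.001]
ft_force: [-0.8, 1.8, 8.0]
finger_gap: 20.9
finger_force: 25.0
```

Request:
{"fn": "arm_command", "kwargs": {
  "commands": [
    [0.006,0,0,0],
    [0.013,0,0,0],
    [0.02,0,0,0],
    [0.026,0,0,0],
    [0.029,0,0,0]
  ]
}}

```text
time_s: 30.87
tool_pos: [566.2, -117.1, 31.8]
eef_rot: [0.0, 1.0, -0.007, 0.001]
ft_force: [-2.1, 0.3, 7.7]
finger_gap: 21.1
finger_force: 25.0
```

Request:
{"fn": "arm_command", "kwargs": {
  "commands": [
    [0.001,0,0,0],
    [0.001,0,0,0],
    [0.001,0,0,0]
  ]
}}

```text
time_s: 31.12
tool_pos: [567.0, -117.1, 31.8]
eef_rot: [0.0, 1.0, -0.007, 0.001]
ft_force: [1.7, 0.9, 6.3]
finger_gap: 21.4
finger_force: 25.0
```

Request:
{"fn": "arm_command", "kwargs": {
  "commands": [
    [0.001,0,0,0],
    [0.002,0,0,0],
    [0.002,0,0,0],
    [0.002,0,0,0]
  ]
}}

```text
time_s: 31.45
tool_pos: [567.8, -117.1, 31.8]
eef_rot: [0.0, 1.0, -0.007, -0.0]
ft_force: [-10.1, 1.7, 13.0]
finger_gap: 21.3
finger_force: 25.0
```

Request:
{"fn": "arm_command", "kwargs": {
  "commands": [
    [0.001,0,0,0],
    [0.001,0,0,0],
    [0.001,0,0,0]
  ]
}}

```text
time_s: 31.7
tool_pos: [567.9, -117.1, 31.7]
eef_rot: [0.0, 1.0, -0.007, -0.001]
ft_force: [-19.3, 2.3, 17.8]
finger_gap: 21.1
finger_force: 25.0
```

Drawer against its stop (19 N). Release and go for the white jar.

Request:
{"fn": "arm_command", "kwargs": {
  "commands": [
    [0,0,0,0],
    [0,0,0,0],
    [0,0,0,0],
    [0,0,0,0],
    [0,0,0,0]
  ],
  "grip": 0.6
}}

```text
time_s: 32.12
tool_pos: [568.9, -117.0, 30.2]
eef_rot: [0.0, 1.0, -0.007, 0.0]
ft_force: [0.4, -1.3, 0.3]
finger_gap: 49.9
finger_force: 0.0
```

Request:
{"fn": "arm_command", "kwargs": {
  "commands": [
    [0,0,-0.03,0],
    [0,0,-0.06,0],
    [0,0,-0.09,0],
    [0,0,-0.105,0],
    [0,0,-0.105,0]
  ]
}}

```text
time_s: 32.53
tool_pos: [570.3, -117.3, 139.4]
eef_rot: [0.001, 1.0, -0.007, 0.003]
ft_force: [0.2, -0.2, 0.4]
finger_gap: 56.1
finger_force: 0.0
```

Request:
{"fn": "arm_command", "kwargs": {
  "commands": [
    [-0.11,0.15,0,-0.6],
    [-0.11,0.15,0,-0.6],
    [-0.11,0.15,0,-0.6],
    [-0.11,0.15,0,-0.6],
    [-0.11,0.15,0,-0.6]
  ],
  "grip": 1
}}

```text
time_s: 32.95
tool_pos: [455.0, -266.6, 134.1]
eef_rot: [-0.0, 0.958, 0.286, -0.0]
ft_force: [0.7, -0.2, 0.3]
finger_gap: 84.6
finger_force: 0.0
```

Request:
{"fn": "arm_command", "kwargs": {
  "commands": [
    [0,0,0,-0.6],
    [0,0,0,-0.6],
    [0,0,0,-0.6],
    [0,0,0,-0.6],
    [0,0,0,-0.6]
  ]
}}

```text
time_s: 33.37
tool_pos: [456.4, -265.3, 134.0]
eef_rot: [-0.001, 0.831, 0.557, -0.0]
ft_force: [-0.1, -0.2, 0.4]
finger_gap: 92.8
finger_force: 0.0
```

Request:
{"fn": "arm_command", "kwargs": {
  "commands": [
    [0,0,0,-0.385],
    [0,0,0,-0.385],
    [0,0,0,-0.385],
    [0,0,0,-0.385],
    [0,0,0,-0.385]
  ]
}}

```text
time_s: 33.78
tool_pos: [456.6, -265.2, 134.3]
eef_rot: [-0.0, 0.712, 0.702, -0.0]
ft_force: [-1.1, 0.3, -0.1]
finger_gap: 93.2
finger_force: 0.0
```

```bash
python3 - <<'E'
from h import *
s=robot.get_state();p=s['tool_pos'];R=Rm(s['eef_rot']);print(p.round(1),s['finger_gap'],s['eef_rot'].round(4),s['ft_force'])
print((R.T@(np.array([425.7,-308.9,36])-p)).round(1))
c=cam('wrist');save(c['image'],'p9.png')
E
```

```text
[ 456.6 -265.2  134.3] 93.19062453705786 [-5.000e-04  7.122e-01  7.019e-01 -1.000e-04] [-1.06489998  0.34961389 -0.08936244]
[-44.2 -30.2  98.3]
```

View pics/p9.png

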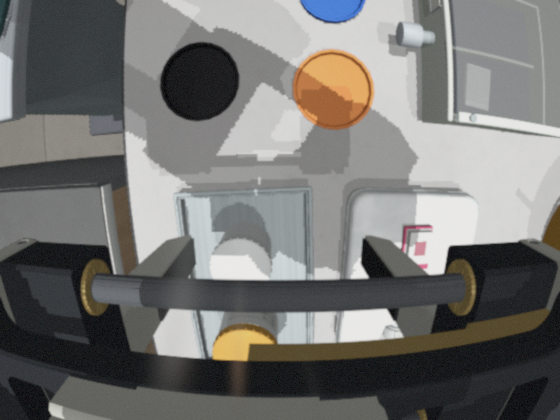

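Drawer shut with knob home at (410,35); both jars upright in the tray, holders empty.

Request:
{"fn": "arm_command", "kwargs": {
  "commands": [
    [-0.0442,-0.0302,0,-0.0147],
    [-0.0442,-0.0302,0,-0.0147],
    [-0.0442,-0.0302,0,-0.0147],
    [-0.0442,-0.0302,0.03,-0.0147],
    [-0.0442,-0.0302,0.05,-0.0147]
  ]
}}

```text
time_s: 34.25
tool_pos: [426.2, -309.2, 84.2]
eef_rot: [0.0, 0.707, 0.707, 0.0]
ft_force: [0.6, -0.2, -2.2]
finger_gap: 92.8
finger_force: 0.0
```

Request:
{"fn": "arm_command", "kwargs": {
  "commands": [
    [0,0,0.02,0],
    [0,0,0.04,0],
    [0,0,0.048,0],
    [0,0,0.048,0],
    [0,0,0.048,0]
  ],
  "squeeze": 15
}}

```text
time_s: 34.67
tool_pos: [426.3, -309.0, 37.6]
eef_rot: [-0.0, 0.706, 0.708, 0.0]
ft_force: [-0.4, -0.8, 0.7]
finger_gap: 93.0
finger_force: 0.0
```

Request:
{"fn": "arm_command", "kwargs": {
  "commands": [
    [0,0,0,0],
    [0,0,0,0],
    [0,0,0,0]
  ]
}}

```text
time_s: 34.92
tool_pos: [426.5, -309.4, 38.2]
eef_rot: [0.001, 0.706, 0.708, 0.0]
ft_force: [0.3, 0.7, -0.0]
finger_gap: 92.9
finger_force: 0.0
```

Request:
{"fn": "arm_command", "kwargs": {
  "commands": [
    [0,0,0.002,0],
    [0,0,0.002,0],
    [0,0,0.002,0],
    [0,0,0.002,0],
    [0,0,0.002,0]
  ],
  "grip": 0.45
}}

```text
time_s: 35.33
tool_pos: [426.1, -309.2, 35.2]
eef_rot: [0.0, 0.706, 0.708, -0.0]
ft_force: [-0.3, -0.1, -0.6]
finger_gap: 64.5
finger_force: 0.0
```

Request:
{"fn": "arm_command", "kwargs": {
  "commands": [
    [0,0,0,0],
    [0,0,0,0],
    [0,0,0,0],
    [0,0,0,0],
    [0,0,0,0]
  ]
}}

```text
time_s: 35.75
tool_pos: [426.1, -309.1, 35.1]
eef_rot: [-0.0, 0.706, 0.708, -0.0]
ft_force: [-0.1, -0.1, 0.4]
finger_gap: 49.0
finger_force: 15.0
```

Request:
{"fn": "arm_command", "kwargs": {
  "commands": [
    [0,0,0,0],
    [0,0,0,0],
    [0,0,0,0],
    [0,0,0,0]
  ],
  "squeeze": 20
}}

```text
time_s: 36.08
tool_pos: [426.1, -309.1, 35.2]
eef_rot: [-0.0, 0.706, 0.708, -0.0]
ft_force: [-0.8, -0.5, 0.8]
finger_gap: 49.4
finger_force: 20.0
```

Request:
{"fn": "arm_command", "kwargs": {
  "commands": [
    [0,0,-0.03,0],
    [0,0,-0.06,0],
    [0,0,-0.06,0],
    [0,0,-0.06,0],
    [0,0,-0.06,0]
  ]
}}

```text
time_s: 36.5
tool_pos: [425.8, -309.0, 94.5]
eef_rot: [-0.0, 0.706, 0.708, -0.0]
ft_force: [0.3, 0.9, -1.4]
finger_gap: 49.4
finger_force: 20.0
```

Request:
{"fn": "arm_command", "kwargs": {
  "commands": [
    [0.03,0.01,0,0],
    [0.06,0.02,0,0],
    [0.09,0.03,0,0],
    [0.12,0.04,0,0],
    [0.15,0.05,0,0]
  ]
}}

```text
time_s: 36.92
tool_pos: [475.1, -157.4, 93.6]
eef_rot: [-0.001, 0.706, 0.708, -0.0]
ft_force: [0.1, -0.1, -0.6]
finger_gap: 49.1
finger_force: 20.0
```

Request:
{"fn": "arm_command", "kwargs": {
  "commands": [
    [0.03,0.01,0,0],
    [0.06,0.02,0,0],
    [0.08,0.03,0,0],
    [0.087,0.033,0,0],
    [0.087,0.033,0,0]
  ]
}}

```text
time_s: 37.33
tool_pos: [508.2, -70.5, 93.8]
eef_rot: [-0.001, 0.705, 0.709, -0.001]
ft_force: [-0.6, -0.2, -0.9]
finger_gap: 49.3
finger_force: 20.0
```

Request:
{"fn": "arm_command", "kwargs": {
  "commands": [
    [0,0,0,0],
    [0,0,0,0],
    [0,0,0,0]
  ]
}}

```text
time_s: 37.58
tool_pos: [507.9, -72.9, 94.8]
eef_rot: [-0.0, 0.706, 0.708, -0.0]
ft_force: [-1.2, -0.4, -1.1]
finger_gap: 49.3
finger_force: 20.0
```

Request:
{"fn": "arm_command", "kwargs": {
  "commands": [
    [0.0008,0.0008,0.02,0],
    [0.0008,0.0008,0.035,0],
    [0.0008,0.0008,0.045,0],
    [0.0008,0.0008,0.05,0],
    [0.0008,0.0008,0.05,0]
  ]
}}

```text
time_s: 38.0
tool_pos: [508.6, -71.5, 44.2]
eef_rot: [-0.001, 0.706, 0.708, -0.0]
ft_force: [-0.6, -0.1, -1.2]
finger_gap: 49.4
finger_force: 20.0
```

Request:
{"fn": "arm_command", "kwargs": {
  "commands": [
    [0,0,0.001,0],
    [0,0,0.003,0],
    [0,0,0.005,0],
    [0,0,0.006,0],
    [0,0,0.006,0]
  ]
}}

```text
time_s: 38.42
tool_pos: [509.1, -71.1, 39.2]
eef_rot: [0.0, 0.706, 0.708, 0.0]
ft_force: [0.8, -1.0, -0.6]
finger_gap: 49.5
finger_force: 20.0
```

Request:
{"fn": "arm_command", "kwargs": {
  "commands": [
    [0,0,0,0],
    [0,0,0,0]
  ]
}}

```text
time_s: 38.58
tool_pos: [509.2, -71.1, 39.3]
eef_rot: [0.0, 0.706, 0.708, 0.0]
ft_force: [-0.5, 0.1, -0.8]
finger_gap: 49.4
finger_force: 20.0
```

Request:
{"fn": "arm_command", "kwargs": {
  "commands": [
    [0,0,0.001,0],
    [0,0,0.002,0],
    [0,0,0.0025,0],
    [0,0,0.0025,0],
    [0,0,0.0025,0]
  ]
}}

```text
time_s: 39.0
tool_pos: [509.1, -71.1, 36.6]
eef_rot: [-0.0, 0.706, 0.708, -0.0]
ft_force: [0.4, -0.2, -1.3]
finger_gap: 49.6
finger_force: 20.0
```

Request:
{"fn": "arm_command", "kwargs": {
  "commands": [
    [0,0,0.001,0],
    [0,0,0.001,0],
    [0,0,0.001,0]
  ]
}}

```text
time_s: 39.25
tool_pos: [509.3, -71.1, 36.1]
eef_rot: [0.0, 0.706, 0.708, 0.0]
ft_force: [-2.9, 0.6, 5.4]
finger_gap: 49.4
finger_force: 20.0
```

White jar seated at the expected height. Release, fetch the orange.

Request:
{"fn": "arm_command", "kwargs": {
  "commands": [
    [0,0,0,0],
    [0,0,0,0],
    [0,0,0,0],
    [0,0,0,0],
    [0,0,0,0]
  ],
  "grip": 1
}}

```text
time_s: 39.67
tool_pos: [509.1, -71.1, 35.6]
eef_rot: [0.0, 0.706, 0.708, 0.0]
ft_force: [-0.1, -0.3, 0.4]
finger_gap: 78.4
finger_force: 0.0
```

Request:
{"fn": "arm_command", "kwargs": {
  "commands": [
    [0,0,-0.02,0],
    [0,0,-0.05,0],
    [0,0,-0.09,0],
    [-0.03,-0.01,-0.095,0],
    [-0.06,-0.02,-0.095,0]
  ]
}}

```text
time_s: 40.08
tool_pos: [490.4, -131.4, 133.9]
eef_rot: [0.002, 0.705, 0.709, 0.001]
ft_force: [0.2, -0.3, -0.9]
finger_gap: 92.8
finger_force: 0.0
```

Request:
{"fn": "arm_command", "kwargs": {
  "commands": [
    [-0.19,-0.045,0,0],
    [-0.19,-0.045,0,0],
    [-0.19,-0.045,0,0],
    [-0.19,-0.045,0,0],
    [-0.19,-0.045,0,0]
  ]
}}

```text
time_s: 40.5
tool_pos: [443.7, -324.2, 130.7]
eef_rot: [0.0, 0.706, 0.708, -0.0]
ft_force: [0.7, -0.2, -0.0]
finger_gap: 93.3
finger_force: 0.0
```

Request:
{"fn": "arm_command", "kwargs": {
  "commands": [
    [-0.074,-0.019,0,0],
    [-0.074,-0.019,0,0],
    [-0.074,-0.019,0,0],
    [-0.074,-0.019,0,0],
    [-0.074,-0.019,0,0]
  ]
}}

```text
time_s: 40.92
tool_pos: [426.1, -395.1, 130.4]
eef_rot: [-0.0, 0.706, 0.708, 0.0]
ft_force: [-0.4, 0.1, -0.2]
finger_gap: 92.9
finger_force: 0.0
```

Request:
{"fn": "arm_command", "kwargs": {
  "commands": [
    [0,0,0.03,0],
    [0,0,0.06,0],
    [0,0,0.085,0],
    [0,0,0.085,0],
    [0,0,0.085,0]
  ],
  "squeeze": 15
}}

```text
time_s: 41.33
tool_pos: [426.3, -394.1, 45.4]
eef_rot: [-0.001, 0.706, 0.709, 0.0]
ft_force: [-0.2, 0.6, 0.6]
finger_gap: 93.1
finger_force: 0.0
```

Request:
{"fn": "arm_command", "kwargs": {
  "commands": [
    [0,0,0,0],
    [0,0,0,0],
    [0,0,0,0]
  ]
}}

```text
time_s: 41.58
tool_pos: [426.8, -395.7, 47.5]
eef_rot: [0.001, 0.706, 0.708, -0.0]
ft_force: [-0.5, 0.1, 0.2]
finger_gap: 92.9
finger_force: 0.0
```

Request:
{"fn": "arm_command", "kwargs": {
  "commands": [
    [0,0,0.003,0],
    [0,0,0.005,0],
    [0,0,0.005,0],
    [0,0,0.005,0],
    [0,0,0.005,0]
  ],
  "grip": 0.55
}}

```text
time_s: 42.0
tool_pos: [426.1, -395.4, 40.7]
eef_rot: [-0.0, 0.706, 0.708, 0.0]
ft_force: [-0.1, -0.1, -0.9]
finger_gap: 64.2
finger_force: 0.0
```

Request:
{"fn": "arm_command", "kwargs": {
  "commands": [
    [0,0,0,0],
    [0,0,0,0],
    [0,0,0,0],
    [0,0,0,0],
    [0,0,0,0]
  ]
}}

```text
time_s: 42.42
tool_pos: [426.1, -395.4, 40.7]
eef_rot: [0.0, 0.706, 0.708, -0.0]
ft_force: [-0.7, 0.2, 0.7]
finger_gap: 59.8
finger_force: 15.0
```

Request:
{"fn": "arm_command", "kwargs": {
  "commands": [
    [0,0,0,0],
    [0,0,0,0],
    [0,0,0,0]
  ],
  "squeeze": 20
}}

```text
time_s: 42.67
tool_pos: [426.1, -395.4, 40.7]
eef_rot: [0.0, 0.706, 0.708, -0.0]
ft_force: [-1.2, -0.9, -0.2]
finger_gap: 60.1
finger_force: 20.0
```

Request:
{"fn": "arm_command", "kwargs": {
  "commands": [
    [0,0,-0.03,0],
    [0,0,-0.06,0],
    [0,0,-0.06,0],
    [0,0,-0.06,0],
    [0,0,-0.06,0]
  ]
}}

```text
time_s: 43.08
tool_pos: [425.9, -395.1, 99.9]
eef_rot: [-0.0, 0.706, 0.708, 0.0]
ft_force: [0.6, -0.4, -2.7]
finger_gap: 59.4
finger_force: 20.0
```

Request:
{"fn": "arm_command", "kwargs": {
  "commands": [
    [0.03,0.01,0,0],
    [0.06,0.02,0,0],
    [0.09,0.03,0,0],
    [0.12,0.04,0,0],
    [0.14,0.05,0,0]
  ]
}}

```text
time_s: 43.5
tool_pos: [475.3, -252.7, 99.0]
eef_rot: [-0.001, 0.706, 0.708, -0.0]
ft_force: [0.1, 0.5, -0.9]
finger_gap: 59.6
finger_force: 20.0
```

Request:
{"fn": "arm_command", "kwargs": {
  "commands": [
    [0.03,0.01,0,0],
    [0.06,0.02,0,0],
    [0.08,0.028,0,0],
    [0.088,0.031,0,0],
    [0.088,0.031,0,0]
  ]
}}

```text
time_s: 43.92
tool_pos: [506.4, -165.6, 99.4]
eef_rot: [-0.001, 0.705, 0.709, -0.0]
ft_force: [0.4, 0.1, -1.0]
finger_gap: 59.9
finger_force: 20.0
```

Request:
{"fn": "arm_command", "kwargs": {
  "commands": [
    [0,0,0,0],
    [0,0,0,0],
    [0,0,0,0]
  ]
}}

```text
time_s: 44.17
tool_pos: [506.0, -168.1, 100.3]
eef_rot: [-0.0, 0.706, 0.708, -0.0]
ft_force: [-0.7, -0.3, -2.4]
finger_gap: 60.2
finger_force: 20.0
```

Request:
{"fn": "arm_command", "kwargs": {
  "commands": [
    [0.001,0.0005,0.02,0],
    [0.001,0.0005,0.035,0],
    [0.001,0.0005,0.045,0],
    [0.001,0.0005,0.05,0],
    [0.001,0.0005,0.05,0]
  ]
}}

```text
time_s: 44.58
tool_pos: [506.3, -166.4, 49.7]
eef_rot: [-0.001, 0.706, 0.708, -0.0]
ft_force: [0.6, 0.2, -1.4]
finger_gap: 59.7
finger_force: 20.0
```

Request:
{"fn": "arm_command", "kwargs": {
  "commands": [
    [0,0,0.001,0],
    [0,0,0.003,0],
    [0,0,0.005,0],
    [0,0,0.006,0],
    [0,0,0.006,0]
  ]
}}

```text
time_s: 45.0
tool_pos: [506.9, -166.1, 44.7]
eef_rot: [0.0, 0.706, 0.708, 0.0]
ft_force: [0.0, 0.3, -1.2]
finger_gap: 59.8
finger_force: 20.0
```

Request:
{"fn": "arm_command", "kwargs": {
  "commands": [
    [0,0,0.001,0],
    [0,0,0.002,0],
    [0,0,0.002,0],
    [0,0,0.002,0]
  ]
}}

```text
time_s: 45.33
tool_pos: [506.9, -166.1, 42.6]
eef_rot: [-0.0, 0.706, 0.708, -0.0]
ft_force: [1.2, 0.1, -1.8]
finger_gap: 59.7
finger_force: 20.0
```

Request:
{"fn": "arm_command", "kwargs": {
  "commands": [
    [0,0,0.001,0],
    [0,0,0.0013,0],
    [0,0,0.0013,0],
    [0,0,0.0013,0]
  ]
}}

```text
time_s: 45.67
tool_pos: [507.0, -166.2, 41.7]
eef_rot: [0.0, 0.706, 0.708, 0.0]
ft_force: [-1.9, -0.9, 3.8]
finger_gap: 59.7
finger_force: 20.0
```

Seated at the expected 41.7. Release, rise, and back off toward the tray for a check.

Request:
{"fn": "arm_command", "kwargs": {
  "commands": [
    [0,0,0,0],
    [0,0,0,0],
    [0,0,0,0],
    [0,0,0,0],
    [0,0,0,0]
  ],
  "grip": 1
}}

```text
time_s: 46.08
tool_pos: [506.9, -166.1, 41.2]
eef_rot: [-0.0, 0.706, 0.708, -0.0]
ft_force: [0.2, -0.2, -0.1]
finger_gap: 88.7
finger_force: 0.0
```

Request:
{"fn": "arm_command", "kwargs": {
  "commands": [
    [0,0,-0.02,0],
    [0,0,-0.05,0],
    [0,0,-0.09,0],
    [0,0,-0.13,0],
    [0,0,-0.16,0]
  ]
}}

```text
time_s: 46.5
tool_pos: [507.1, -166.1, 204.8]
eef_rot: [0.001, 0.706, 0.708, 0.0]
ft_force: [0.5, -0.1, 0.3]
finger_gap: 92.6
finger_force: 0.0
```

Request:
{"fn": "arm_command", "kwargs": {
  "commands": [
    [-0.2,-0.06,-0.03,0],
    [-0.2,-0.06,-0.03,0],
    [-0.2,-0.06,-0.03,0],
    [-0.2,-0.06,-0.03,0],
    [-0.2,-0.06,-0.03,0]
  ]
}}

```text
time_s: 46.92
tool_pos: [447.4, -365.5, 231.5]
eef_rot: [0.0, 0.706, 0.708, 0.0]
ft_force: [0.7, 1.4, -1.0]
finger_gap: 92.8
finger_force: 0.0
```

Request:
{"fn": "arm_command", "kwargs": {
  "commands": [
    [-0.1,0,0,0],
    [-0.1,0,0,0],
    [-0.1,0,0,0],
    [-0.1,0,0,0],
    [-0.1,0,0,0]
  ]
}}

```text
time_s: 47.33
tool_pos: [448.3, -464.4, 230.2]
eef_rot: [-0.001, 0.706, 0.708, 0.0]
ft_force: [-1.0, 0.5, 0.3]
finger_gap: 92.8
finger_force: 0.0
```

```bash
python3 - <<'E'
from h import *
t=cam('top');s=cam('side');w=cam('wrist')
P=pts(t);Z=P[...,2]
for n,lo,hi,b in(('o',55,75,(308,205,350,250)),('w',48,65,(262,210,300,250)),('knob',40,60,(294,190,316,210)),('wax',34,60,(370,160,420,225))):
    m=(Z>lo)&(Z<hi);x0,y0,x1,y1=b;q=P[y0:y1,x0:x1][m[y0:y1,x0:x1]];print(n,len(q),np.nanmedian(q,0).round(1) if len(q) else '')
f=lambda im,x0,y0,x1,y1:cv2.resize(im[y0:y1,x0:x1],(400,300),interpolation=2)
save(np.vstack([np.hstack([f(t['image'],250,100,470,310),f(s['image'],150,170,400,350)]),np.hstack([f(t['image'],0,0,560,420),f(w['image'],0,0,560,420)])]),'p10.png')
E
```

```text
o 721 [ 506.  -163.9   66.2]
w 493 [507.6 -70.3  59.2]
knob 136 [ 568.7 -119.9   48.4]
wax 903 [ 573.2 -306.2   35.5]
```

View pics/p10.png

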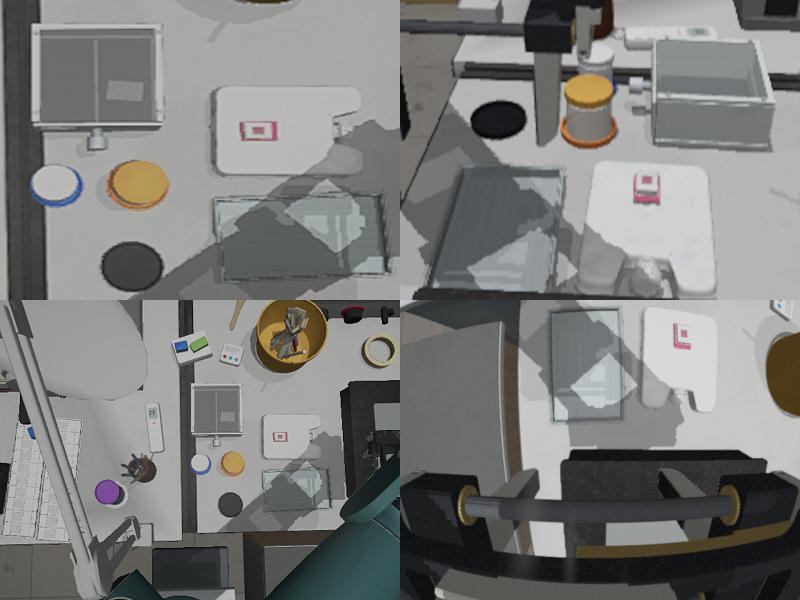

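All in place: both caps are at their starting heights in their own holders, and the block lies wax up on the pack. One last comparison of the knob with the starting picture, then hand in.

```bash
python3 - <<'E'
from h import *
import pickle
a=pickle.load(open('a.pkl','rb'))['top'];a['rotation']=Rm(a['rotation']);r=[]
for c in(a,cam('top')):
    q=pts(c)[190:210,294:316].reshape(-1,3);q=q[(q[:,2]>40)&(q[:,2]<60)];r.append(q[:,0].mean());print(len(q),q.mean(0).round(1))
if abs(r[0]-r[1])<1.5: print(robot.sign_off())
E
```

```text
136 [ 570.1 -119.5   48.5]
137 [ 570.2 -119.2   48.5]
the job is handed in; nothing more can be done
None
```

The job is done and handed in at about 47 s of the 131 s allowed: drawer shut, wax block wax side up on the cold pack, white cassette still in the drawer, and both jars upright and seated in their own holders.

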